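Oil and reload the key-blank feeder

ROBOT

A 6-joint arm with a two-finger parallel gripper is mounted at the origin on the work surface. World frame = base frame: x ahead of the robot, y to its left, z up, the work surface at z = 0. Lengths are in mm, angles in rad, forces in N, time in s.
With the tool pointing down it reaches from about 275 to 825 mm from the base axis. Payload 5.2 kg.
Tool frame: the origin (TCP) lies midway between the tips of the shut fingers; the grasp point (between the pads) lies 19 mm behind it; z points along the fingers, x is the direction in which the jaws open and shut, and the axes are right-handed (so a half turn about z gives the same grasp; the last joint's range is limited). The gripper opens to 93 mm and grips with 3 to 60 N. Pads are 15 mm wide; open, the fingers measure 128 mm over their backs; the gripper's body (75 mm by 188 mm) begins 65 mm behind the grasp point.
Start: joints at [-1.34, 0.259, 1.535, -0, 1.348, -0.203], TCP at [231.198, -499.052, 218.653] pointing down, gripper open.
Joint ranges: [-3.14, 3.14], [-0.91, 2.08], [0.19, 2.58], [-1.22, 4.36], [0.22, 2.71], [-3.12, 3.12]. Speed limits (rad/s): [2.57, 2.57, 3.14, 3.14, 3.14, 3.14].

INTERFACE

Orientations are given as a unit quaternion [w, x, y, z].
In Python, from station import manip gives the robot as it stands. The module is installed in compiled form; this text tells all that it offers.
- The arm moves only by the tool servo_tool, never from a script. Its argument "targets" is a list that holds one entry, the list of rows, each a list of 7 numbers: the turn, a rotation vector about the tool's x, y, z in units of 6 degrees (1.0 is 6 degrees), then the shift along the tool's x, y, z in mm, then the opening in per cent of the stroke, from 0 (shut) to 100 (fully open). A call has 1 to 12 rows; each row shifts and turns the commanded pose from where the row before left it, along the tool's axes as they then stand; what a row does not reach is not made up. A row lasts 1/8 s, in which the tool goes at most 62.5 mm and 10.7 degrees, less where a joint would pass 70% of its speed; a pose out of reach is approached as far as the arm can. A call is refused whole if a number of a shift passes 62.5 or a number of a turn 1, either way. A call with a gripper value outside its range is refused whole. The fingers move at their own pace and stop on an object; "force" is the grip in N (left out, the last holds). Time passes only in rows, so rows that do not move let the fingers close. It gives the time, the measured TCP pose, the force and the opening at its end, in the units of the state.
- manip.sense(): the state, without advancing time (a new reading comes with each control period).
- manip.get_image(name): name is "side" or "top" or "wrist"; returns a dict with "pixels" (384x512x3 uint8, red, green, blue), "depth" (384x512 float32, mm along the optical axis (not along the pixel's ray), 0 where there is no reading), "intrinsics" (3x3 intrinsics, pixels), "R" (3x3) and "t" (3): a world point X has camera coordinates R X + t; the wrist camera has in their place "T_tool_cam" (4x4, takes a point from camera to tool coordinates, whose origin is the TCP and whose axes are the tool frame's). Camera axes: x right, y down, z forward; pixel columns grow to the right and rows downward; lengths in mm; the calibration is good to about 2 mm. A picture is of the moment at which its call begins: read the wrist's pose just before it.
- manip.close_job(): hands the job in, once; it reports no verdict.
Trained networks look in a picture, given as the dict that the camera call returned (one of the last four; its "shot" number tells which), for a name from the list of things; names that differ only in an ending like _2 or _b are one class to them, and where a whole thing is asked for, a point or a joint stands for the part that bears it (a point fixed in the world has none). Each returns a list of dicts, best first, with "conf" (0 to 1); they miss things now and then, are a little off and sometimes report something else, mostly with a low value. They report only what shows in the picture. A call takes as long as a camera call. They do not tell look-alikes from the thing itself.
- manip.look_for(thing, picture): "bbox" ([left, top, right, bottom] in pixels, round what is visible of it).
- manip.masks_of(thing, picture): "mask" (384x512 bool, what is visible of it) and "bbox" ([left, top, right, bottom] in pixels, round what is visible of it).
The state is a dict: "time": time; "joint_positions": joint angles; "qvel": joint speeds; "joint_torque": joint torques, N m; "eef_pos": TCP position; "tcp_rot": TCP orientation; "contact_force": force on the tool from outside, world axes, zero at the start; "moment": the same for the moment, N m; "grip_width": finger opening in mm.
Only numpy, scipy, OpenCV 4.12 (cv2) and the standard library are available. Lean on these libraries where they do the work, as an engineer would, in place of code of your own. Each camera call takes 0.05 s, during which the arm holds its last target.

TASK

Press the feeder's mushroom stop fully down and let it spring back, then oil the feeder: dip the bristle end of the brush well into the open pot, touch it on top of the felt oiler on the feeder, and lay the brush back flat on the rubber mat, wholly on it. After oiling, slide every carrier on the bench fully home into the feeder, one to a slot, and last of all turn the mushroom head clockwise as far as it goes to reset it. Keep the pot upright and leave the screwdriver, the clarinet joint and the tin where they are.

Things in the scene. Friction and masses are not known exactly. Their poses are not given: they have to be found in the camera images.
- feeder: Fixed grey machine. Origin: centre of its underside; local +x leads into the slots, +y left. Apron: top 30 mm high, x -130 to -60, y -131 to 131 mm. Behind it four slots 62 mm apart under a clear plate (top 48 mm high), then a body 89 mm high from x = -17. Wings 45 mm high at x -100 to 70, y 131 to 206 mm either side: left the oiler (and a post 95 mm high at x 45), right the mushroom stop.
- slot0 (a point): Slot 1 of 4 counted from the left (+y): middle of the mouth's lower edge, level with the apron top. Axes as the feeder's: +x into the slot. The slot is 49 mm wide, 10.5 mm high, 43 mm deep to a solid stop, floor flush with the apron; the dividers beside it (13 mm wide) have bevelled noses reaching 6.5 mm out in front of the mouth, 12 mm high; bright strips on the dark apron continue them.
- slot1 (a point): Slot 2 of 4 counted from the left (+y): middle of the mouth's lower edge, level with the apron top. Axes as the feeder's: +x into the slot. The slot is 49 mm wide, 10.5 mm high, 43 mm deep to a solid stop, floor flush with the apron; the dividers beside it (13 mm wide) have bevelled noses reaching 6.5 mm out in front of the mouth, 12 mm high; bright strips on the dark apron continue them.
- slot2 (a point): Slot 3 of 4 counted from the left (+y): middle of the mouth's lower edge, level with the apron top. Axes as the feeder's: +x into the slot. The slot is 49 mm wide, 10.5 mm high, 43 mm deep to a solid stop, floor flush with the apron; the dividers beside it (13 mm wide) have bevelled noses reaching 6.5 mm out in front of the mouth, 12 mm high; bright strips on the dark apron continue them.
- slot3 (a point): Slot 4 of 4 counted from the left (+y): middle of the mouth's lower edge, level with the apron top. Axes as the feeder's: +x into the slot. The slot is 49 mm wide, 10.5 mm high, 43 mm deep to a solid stop, floor flush with the apron; the dividers beside it (13 mm wide) have bevelled noses reaching 6.5 mm out in front of the mouth, 12 mm high; bright strips on the dark apron continue them.
- oiler: Oiler on the feeder's left wing, fixed: brass ring 32 mm across, 10 mm high, with a round grey felt pad 24 mm across standing 5 mm above it. Origin: centre of its underside, 45 mm above the bench.
- oiler_top (a point): Centre of the felt pad's top face, 60 mm above the bench. Rigid.
- stop_press (a joint): Mushroom stop, downward travel in m: 0 up, 0.007 fully down, about 4 N to bottom it, springs back up by itself when let go. It counts as pressed beyond 0.0055.
- stop_turn (a joint): Turn of the mushroom head in rad, positive clockwise seen from above: starts 0 to 0.15, end stop at 1.4. Stays where left (light friction). It counts as reset beyond 1.2.
- stop_top (a point): On the red mushroom head (42 mm across, 14 mm high), centre of the top of its raised grip bar, 99 mm above the bench when up. The bar is 36 mm long along this frame's x, 12 mm wide along y and 17 mm high; the frame turns with the head.
- carrier0: Aluminium carrier, may be absent: plate 80 x 46 x 8 mm (local x, y, z), 80 to 145 g, with an upright grip fin 30 mm long (x), 10 mm thick (y), reaching 36 mm above the underside, centred at x = -23 mm. Origin: centre of the underside. The finless +x end (brass inlay) goes in first; home, it meets the stop and the origin is 3 mm inside the mouth. All alike, any slot.
- carrier1: Aluminium carrier, may be absent: plate 80 x 46 x 8 mm (local x, y, z), 80 to 145 g, with an upright grip fin 30 mm long (x), 10 mm thick (y), reaching 36 mm above the underside, centred at x = -23 mm. Origin: centre of the underside. The finless +x end (brass inlay) goes in first; home, it meets the stop and the origin is 3 mm inside the mouth. All alike, any slot.
- carrier2: Aluminium carrier, may be absent: plate 80 x 46 x 8 mm (local x, y, z), 80 to 145 g, with an upright grip fin 30 mm long (x), 10 mm thick (y), reaching 36 mm above the underside, centred at x = -23 mm. Origin: centre of the underside. The finless +x end (brass inlay) goes in first; home, it meets the stop and the origin is 3 mm inside the mouth. All alike, any slot.
- carrier3: Aluminium carrier, may be absent: plate 80 x 46 x 8 mm (local x, y, z), 80 to 145 g, with an upright grip fin 30 mm long (x), 10 mm thick (y), reaching 36 mm above the underside, centred at x = -23 mm. Origin: centre of the underside. The finless +x end (brass inlay) goes in first; home, it meets the stop and the origin is 3 mm inside the mouth. All alike, any slot.
- mat: Fixed black rubber mat, 120 mm (x) x 240 mm (y) x 3 mm. Origin: centre of its underside.
- brush: Flat-handled brush, 170 mm long, 45 g, lying along its local x: wooden handle 14 mm wide (y), 16 mm high (z) from x = -90 to 20 mm, steel ferrule 18 x 16 mm to x = 50 mm, pale stiff bristle block 14 x 12 mm to x = 80 mm. Origin: on the underside, near its centre of mass. Lies flat, does not roll. Rigid.
- brush_tip (a point): End of the bristles, local (80, 0, 7) mm.
- brush_end (a point): Rear end of the handle, local (-90, 0, 8) mm.
- pot: Small loose open steel pot, 68 mm across, 45 mm high, 4 mm wall, inside 60 mm across and 40 mm deep, 350 g. Origin: centre of its underside.
- pot_rim (a point): Centre of the pot's mouth, 45 mm above its underside.
- screwdriver: Bystander: loose red-handled screwdriver lying on the bench.
- clarinet_joint: Bystander: loose black clarinet joint with steel keys on a steel cradle strip, 200 mm long, 32 mm high.
- pad_tin: Bystander: loose round brass tin, 64 mm across, 50 mm high.
Things that resemble listed ones, but are neither listed nor needed, are in the scene too. Several things look just like the brush: the one meant starts farthest from the robot's base. Leave any orange or purple look-alike of the carrier1 alone.

How it is judged (in metres and radians):
On the way, in this order (a step that is already met when the one before it is completed fails the run):
1. the mushroom stop is pressed fully down (value of joint stop_press above 0.0055 m), for 0.1 s.
2. the held brush's bristle end is dipped at least 10 mm below the pot's rim (contact force between the fingers and brush above 0.5 N and horizontal distance between brush_tip and pot_rim below 0.03 m and z of brush_tip in the frame of pot between 0 and 0.035 m), for 0.2 s.
3. the held brush's bristle end touches the top of the felt oiler (contact force between the fingers and brush above 0.5 N and contact force between brush and oiler above 0.2 N and distance between brush_tip and oiler_top below 0.017 m), for 0.1 s.
4. every carrier present is fully home in a slot (((x of carrier0 in the frame of slot0 above -0.004 m and y of carrier0 in the frame of slot0 between -0.006 and 0.006 m and z of carrier0 in the frame of slot0 between -0.004 and 0.005 m) or (x of carrier0 in the frame of slot1 above -0.004 m and y of carrier0 in the frame of slot1 between -0.006 and 0.006 m and z of carrier0 in the frame of slot1 between -0.004 and 0.005 m) or (x of carrier0 in the frame of slot2 above -0.004 m and y of carrier0 in the frame of slot2 between -0.006 and 0.006 m and z of carrier0 in the frame of slot2 between -0.004 and 0.005 m) or (x of carrier0 in the frame of slot3 above -0.004 m and y of carrier0 in the frame of slot3 between -0.006 and 0.006 m and z of carrier0 in the frame of slot3 between -0.004 and 0.005 m)) and ((x of carrier1 in the frame of slot0 above -0.004 m and y of carrier1 in the frame of slot0 between -0.006 and 0.006 m and z of carrier1 in the frame of slot0 between -0.004 and 0.005 m) or (x of carrier1 in the frame of slot1 above -0.004 m and y of carrier1 in the frame of slot1 between -0.006 and 0.006 m and z of carrier1 in the frame of slot1 between -0.004 and 0.005 m) or (x of carrier1 in the frame of slot2 above -0.004 m and y of carrier1 in the frame of slot2 between -0.006 and 0.006 m and z of carrier1 in the frame of slot2 between -0.004 and 0.005 m) or (x of carrier1 in the frame of slot3 above -0.004 m and y of carrier1 in the frame of slot3 between -0.006 and 0.006 m and z of carrier1 in the frame of slot3 between -0.004 and 0.005 m)) and ((x of carrier2 in the frame of slot0 above -0.004 m and y of carrier2 in the frame of slot0 between -0.006 and 0.006 m and z of carrier2 in the frame of slot0 between -0.004 and 0.005 m) or (x of carrier2 in the frame of slot1 above -0.004 m and y of carrier2 in the frame of slot1 between -0.006 and 0.006 m and z of carrier2 in the frame of slot1 between -0.004 and 0.005 m) or (x of carrier2 in the frame of slot2 above -0.004 m and y of carrier2 in the frame of slot2 between -0.006 and 0.006 m and z of carrier2 in the frame of slot2 between -0.004 and 0.005 m) or (x of carrier2 in the frame of slot3 above -0.004 m and y of carrier2 in the frame of slot3 between -0.006 and 0.006 m and z of carrier2 in the frame of slot3 between -0.004 and 0.005 m)) and ((x of carrier3 in the frame of slot0 above -0.004 m and y of carrier3 in the frame of slot0 between -0.006 and 0.006 m and z of carrier3 in the frame of slot0 between -0.004 and 0.005 m) or (x of carrier3 in the frame of slot1 above -0.004 m and y of carrier3 in the frame of slot1 between -0.006 and 0.006 m and z of carrier3 in the frame of slot1 between -0.004 and 0.005 m) or (x of carrier3 in the frame of slot2 above -0.004 m and y of carrier3 in the frame of slot2 between -0.006 and 0.006 m and z of carrier3 in the frame of slot2 between -0.004 and 0.005 m) or (x of carrier3 in the frame of slot3 above -0.004 m and y of carrier3 in the frame of slot3 between -0.006 and 0.006 m and z of carrier3 in the frame of slot3 between -0.004 and 0.005 m))), for 0.2 s.
5. the mushroom head is turned clockwise to its end stop (value of joint stop_turn above 1.2 rad), for 0.2 s.
At the end, for the whole second after the job is handed in: Every carrier present is home in a slot (nose at least 36 mm inside the 43 mm deep slot) and at rest; the brush lies flat with both ends on the mat; the mushroom head is up and turned beyond 1.2 rad; the pot stands upright; the robot touches nothing (all of step 4 and linear speed of each of carrier0, carrier1, carrier2, carrier3, brush below 0.02 m/s and x of brush_tip in the frame of mat between -0.062 and 0.062 m and y of brush_tip in the frame of mat between -0.122 and 0.122 m and z of brush_tip in the frame of mat between -0.002 and 0.022 m and x of brush_end in the frame of mat between -0.062 and 0.062 m and y of brush_end in the frame of mat between -0.122 and 0.122 m and z of brush_end in the frame of mat between -0.002 and 0.022 m and value of joint stop_turn above 1.2 rad and value of joint stop_press below 0.002 m and angle between pot's own z axis and vertical below 0.15 rad).
It fails at once if the pot is tipped (angle between pot's own z axis and vertical above 0.5 rad).
It fails at once if the screwdriver is disturbed by more than 25 mm (distance of screwdriver from where it was at the start of the episode above 0.025 m).
It fails at once if the clarinet joint is disturbed by more than 25 mm (distance of clarinet_joint from where it was at the start of the episode above 0.025 m).
It fails at once if the tin is disturbed by more than 25 mm (distance of pad_tin from where it was at the start of the episode above 0.025 m).
Of carrier0, carrier1, carrier2, carrier3 only 2 to 4 are there at a start; the rules pass over those that are not, and their reading is None.
At some moment in a run one of carrier0, carrier1, carrier2, carrier3, brush, pot may be knocked a few centimetres aside while the robot is not near it.
It also fails if it takes over 210 s, if anything falls off the work surface, if the arm or the gripper's body presses on something with over 40 N, if the wrist force passes 120 N, or if a joint passes its speed limit or range.

## Working session

There is one attempt and no reset: what is moved stays moved. The work goes in short steps, Python scripts to look and compute and a tool call to move; the robot and the scene stay as the last step left them, time stands still between calls to the robot, and variables do not carry over. Pictures are saved under pics/ and viewed, and the job is handed in when it is done.

Besides the shell and the picture viewer there is one more tool, called after "Call:" as name([rows], argument=value, ...), one row to a line, values as JSON. servo_tool: Moves the arm, as the interface text tells. Its arguments: {"type":"object","properties":{"targets":{"type":"array","items":{"type":"array","items":{"type":"array","items":{"type":"number"}}}},"force":{"type":"number"}},"required":["targets"]}

```bash
mkdir -p pics; ls
cat > h.py <<'E'
import numpy as np, cv2
from station import manip
def save(p,name): cv2.imwrite('pics/'+name,cv2.cvtColor(p['pixels'],cv2.COLOR_RGB2BGR))
def cloud(p,tool=None):
    K=np.array(p['intrinsics']);d=np.array(p['depth'],float)
    v,u=np.mgrid[0:d.shape[0],0:d.shape[1]]
    c=np.stack([(u-K[0,2])/K[0,0]*d,(v-K[1,2])/K[1,1]*d,d],-1)
    if 'R' in p:
        R=np.array(p['R']);t=np.array(p['t']).ravel()
        w=(c-t)@R
    else:
        T=np.array(p['T_tool_cam']);c=c@T[:3,:3].T+T[:3,3]
        R=q2R(tool['tcp_rot']);w=c@R.T+np.array(tool['eef_pos'])
    w[d==0]=np.nan
    return w
def q2R(q):
    from scipy.spatial.transform import Rotation as Ro
    q=np.array(q,float);return Ro.from_quat([q[1],q[2],q[3],q[0]]).as_matrix()
E
python3 - <<'E'
from h import *
s=manip.sense();print(s)
print(q2R(s['tcp_rot']).round(3))
for n in ['side','top','wrist']:
    p=manip.get_image(n);save(p,n+'0.png');np.save(n+'0.npy',p,allow_pickle=True)
    if n!='wrist': print(n,np.array(p['R']).round(3),p['t'])
    else: print(p['T_tool_cam'])
E
```

```text
pics
{'time': 0.0, 'joint_positions': array([-1.33979114e+00,  2.59326705e-01,  1.53605838e+00,  7.46441410e-06,
        1.34796255e+00, -2.02786190e-01]), 'qvel': array([ 0.0003341 , -0.00038569, -0.00210944,  0.00117487,  0.00193046,
        0.00258263]), 'joint_torque': array([ 2.35368998e-04, -4.37305641e+01, -2.84003556e+01,  7.19259703e-02,
        4.16863302e-02, -1.68303091e-04]), 'eef_pos': array([ 231.08112032, -498.52424867,  217.83637185]), 'tcp_rot': array([-6.14270032e-04,  8.42707374e-01, -5.38371165e-01, -6.26632586e-04]), 'contact_force': array([ 0.15645716, -0.06297388, -0.20005197]), 'moment': array([ 0.04108937, -0.0290751 ,  0.00673536]), 'grip_width': 93.27984909568866}
[[ 0.42  -0.907 -0.   ]
 [-0.907 -0.42   0.002]
 [-0.002 -0.    -1.   ]]
side [[-0.717 -0.697  0.015]
 [-0.557  0.559 -0.614]
 [ 0.42  -0.449 -0.789]] [ 335.70602864  332.10244165 1140.31497119]
top [[ 0.004 -1.     0.009]
 [-0.997 -0.005 -0.072]
 [ 0.072 -0.009 -0.997]] [ -31.80205061  513.28092619 1288.23001896]
[[ 9.99999790e-01 -6.05934790e-04 -2.30548738e-04 -3.32373496e-01]
 [ 6.47137035e-04  9.54346545e-01  2.98700943e-01 -8.31969273e+01]
 [ 3.90300977e-05 -2.98701030e-01  9.54346736e-01 -1.66063871e+02]
 [ 0.00000000e+00  0.00000000e+00  0.00000000e+00  1.00000000e+00]]
```

View pics/top0.png

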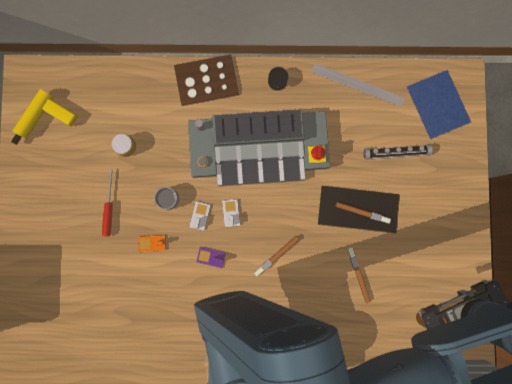

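View pics/side0.png

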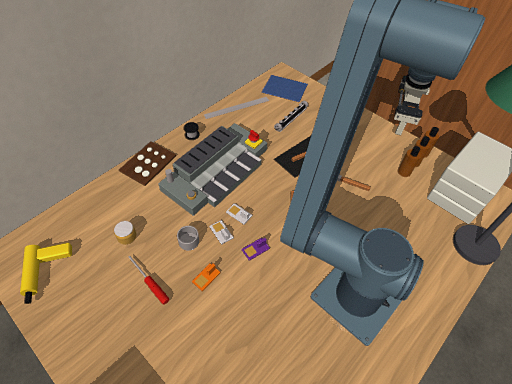

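View pics/wrist0.png

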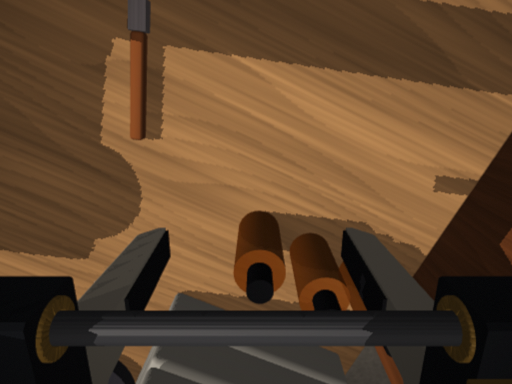

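The top view shows the feeder around (260,150), with the mushroom at (318,153) and the oiler at (204,160). The pot is at (167,198) and two aluminium carriers are at (201,214) and (231,212). The mat is at (358,209) with a brush on it, and two more brushes lie nearer the base. Next I'll measure positions.

Run:
```python
from h import *
p=manip.get_image('top');w=cloud(p)
print(p['intrinsics'])
for th in ['carrier0','brush','pot','mat','stop_top','oiler','feeder','pad_tin','screwdriver','clarinet_joint']:
    for r in manip.masks_of(th,p)[:5]:
        m=r['mask'];q=w[m];q=q[~np.isnan(q[:,0])]
        print(th,round(r['conf'],2),np.array(r['bbox']).round(),'med',np.median(q,0).round(1),'min',np.percentile(q,2,axis=0).round(),'max',np.percentile(q,98,axis=0).round())
P=p['pixels'];P=cv2.resize(P[40:310,130:440],None,fx=2.5,fy=2.5,interpolation=cv2.INTER_CUBIC)
cv2.imwrite('pics/top1z.png',P[:,:,::-1])
```

```text
[[435.43289544   0.         253.36994475]
 [  0.         435.43289544 195.14640295]
 [  0.           0.           1.        ]]
carrier0 0.89 [191. 200. 211. 231.] med [450.5 131.1   8.5] min [411. 107.   2.] max [490. 157.  38.]
carrier0 0.89 [197. 249. 225. 268.] med [326.7  96.8   8. ] min [301.  58.  -2.] max [352. 139.  37.]
carrier0 0.81 [221. 200. 239. 228.] med [459.9  37.9   8.1] min [424.  16.   3.] max [499.  62.  37.]
carrier0 0.64 [113. 137. 139. 158.] med [660.9 354.2  47.9] min [632. 330.  -3.] max [701. 388.  54.]
carrier0 0.57 [139. 234. 167. 253.] med [367.4 276.2   8.3] min [345. 235.   0.] max [390. 316.  37.]
brush 0.86 [348. 250. 369. 301.] med [ 286.  -341.3   15. ] min [ 203. -369.    4.] max [ 351. -317.   21.]
brush 0.67 [254. 234. 297. 277.] med [326.1 -91.7  15.1] min [ 276. -157.   -1.] max [384. -38.  21.]
brush 0.5 [336. 203. 388. 220.] med [ 461.3 -370.6   17.5] min [ 435. -434.    1.] max [ 488. -285.   23.]
pot 0.85 [153. 184. 180. 212.] med [502.7 233.3   7.6] min [472. 197.   0.] max [532. 260.  48.]
pot 0.44 [312. 148. 323. 157.] med [ 631.8 -211.8   83.7] min [ 616. -232.   77.] max [ 646. -197.  101.]
mat 0.76 [317. 185. 400. 233.] med [ 476.6 -345.4    3. ] min [ 411. -463.   -3.] max [ 535. -235.    9.]
stop_top 0.74 [311. 146. 320. 161.] med [ 631.6 -211.8   83.4] min [ 615. -232.   77.] max [ 646. -197.  101.]
feeder 0.64 [185. 108. 329. 188.] med [655.1 -42.8  46.9] min [ 555. -238.   26.] max [747. 151.  92.]
feeder 0.55 [192. 202. 212. 230.] med [450.3 131.1   8.4] min [411. 107.   1.] max [487. 158.  38.]
screwdriver 0.7 [104. 170. 114. 236.] med [448.7 403.5  20.5] min [392. 395.  -4.] max [582. 420.  29.]
clarinet_joint 0.92 [366. 144. 428. 161.] med [ 645.  -462.7   25. ] min [ 630. -561.    0.] max [ 666. -366.   35.]
clarinet_joint 0.43 [337. 202. 391. 221.] med [ 461.4 -357.8   18. ] min [ 438. -435.    2.] max [ 489. -281.   23.]
```

View pics/top1z.png

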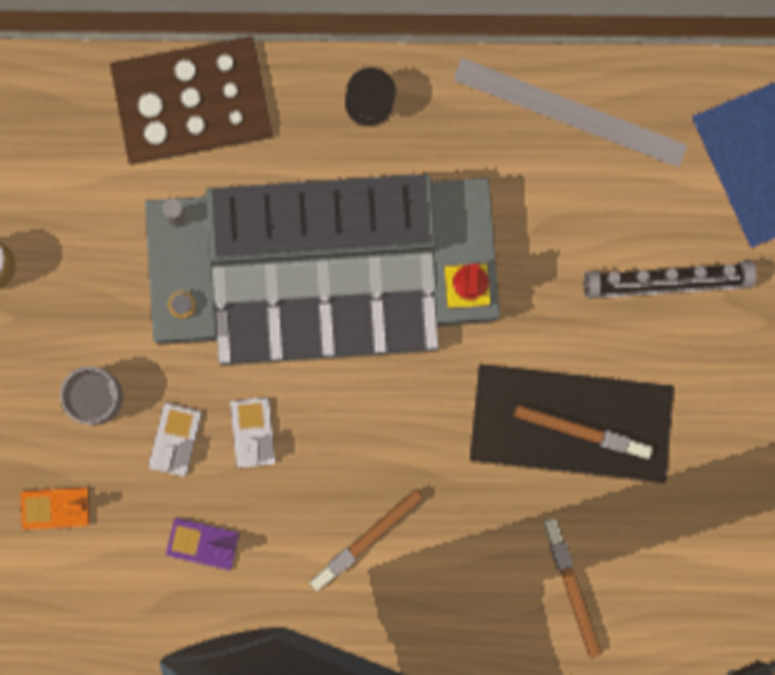

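```bash
cat > fit.py <<'E'
from h import *
from scipy.optimize import minimize
from scipy.ndimage import gaussian_filter
# template on 1mm grid of feeder-local
xs=np.arange(-220,200);ys=np.arange(-300,301)
X,Y=np.meshgrid(xs,ys,indexing='ij')
H=np.zeros(X.shape)
wing=(X>=-100)&(X<=70)&(abs(Y)>=131)&(abs(Y)<=206);H[wing]=45
H[(X>=-130)&(X<-60)&(abs(Y)<131)]=30
H[(X>=-60)&(X<-17)&(abs(Y)<131)]=48
H[(X>=-17)&(X<70)&(abs(Y)<131)]=89
def fit(w,x0):
    Hs=gaussian_filter(H,1.5)
    q=w.reshape(-1,3);q=q[~np.isnan(q[:,0])]
    def loc(v):
        c,s=np.cos(v[2]),np.sin(v[2]);d=q[:,:2]-v[:2]
        return d[:,0]*c+d[:,1]*s, -d[:,0]*s+d[:,1]*c
    def cost(v):
        lx,ly=loc(v)
        m=(lx>-155)&(lx<20)&(abs(ly)<230)&~((ly>131)&(lx>20))&~((ly<-131)&(abs(ly+168)<35)&(lx>-90)&(lx<50))
        m&=~((ly>131)&(q[:,2]>50))
        i=(lx[m]+220).round().astype(int);j=(ly[m]+300).round().astype(int)
        e=np.clip(abs(Hs[i,j]-q[m,2]),0,15)
        return e.mean()
    best=None
    for dx in (-15,0,15):
        for a in (-.05,0,.05,.1):
            r=minimize(cost,[x0[0]+dx,x0[1],x0[2]+a],method='Nelder-Mead',options=dict(initial_simplex=np.array([[x0[0]+dx,x0[1],x0[2]+a],[x0[0]+dx+8,x0[1],x0[2]+a],[x0[0]+dx,x0[1]+8,x0[2]+a],[x0[0]+dx,x0[1],x0[2]+a+.06]])))
            if best is None or r.fun<best.fun: best=r
    return best.x,best.fun
E
python3 - <<'E'
from fit import *
for n in ['top','side']:
    p=manip.get_image(n);w=cloud(p)
    v,f=fit(w,[660,-35,0]);print(n,v.round(3),f)
    c,s=np.cos(v[2]),np.sin(v[2])
    for nm,l in dict(slot0=(-60,93),slot1=(-60,31),slot2=(-60,-31),slot3=(-60,-93)).items():
        print(nm,np.round([v[0]+c*l[0]-s*l[1],v[1]+s*l[0]+c*l[1]],1))
    # red head & ring & felt & pot top & others
    q=w.reshape(-1,3);P=p['pixels'].reshape(-1,3).astype(int)
    lx=(q[:,0]-v[0])*c+(q[:,1]-v[1])*s;ly=-(q[:,0]-v[0])*s+(q[:,1]-v[1])*c
    m=(abs(ly+168)<35)&(q[:,2]>75)&(lx<40)&(lx>-95);print('mush n',m.sum(),'loc',((lx[m].min()+lx[m].max())/2).round(1),((ly[m].min()+ly[m].max())/2).round(1),'world',np.nanmean(q[m],0).round(1))
    mb=m&(q[:,2]>93);print('bar',mb.sum(),q[mb].mean(0).round(1),np.linalg.eigh(np.cov(q[mb,:2].T)) if mb.sum()>3 else '')
    m=(ly>135)&(ly<204)&(q[:,2]>52)&(lx<20)&(lx>-95);print('oil n',m.sum(),'loc',lx[m].mean().round(1),ly[m].mean().round(1),'world',q[m].mean(0).round(1),q[m].max(0).round(1))
    m=(abs(q[:,0]-503)<45)&(abs(q[:,1]-230)<45)&(q[:,2]>35);print('pot',m.sum(),q[m].min(0).round(1),q[m].max(0).round(1),q[m].mean(0).round(1))
E
```

```text
top [ 6.81398e+02 -4.28070e+01  7.10000e-02] 2.956836923245232
slot0 [615.   45.7]
slot1 [619.4 -16.1]
slot2 [623.7 -78. ]
slot3 [ 628.1 -139.8]
mush n 160 loc -60.5 -167.8 world [ 631.8 -213.1   87.4]
bar 56 [ 633.6 -214.4   98.5] EighResult(eigenvalues=array([ 14.31227352, 101.01383911]), eigenvectors=array([[-0.03933727, -0.99922599],
       [-0.99922599,  0.03933727]]))
oil n 89 loc -61.6 168.0 world [608.1 120.4  57.7] [628.2 142.2  63.5]
pot 118 [469.5 195.4  35.3] [534.7 263.   51.3] [502.  230.6  43.7]
side [ 6.83113e+02 -3.88870e+01  6.90000e-02] 4.124986877998835
slot0 [616.9  49.8]
slot1 [621.1 -12.1]
slot2 [625.4 -73.9]
slot3 [ 629.6 -135.8]
mush n 81 loc -61.7 -165.7 world [ 630.9 -204.9   86.8]
bar 25 [ 631.8 -209.    97.3] EighResult(eigenvalues=array([ 15.83582284, 111.69128866]), eigenvectors=array([[-0.09506534, -0.99547103],
       [-0.99547103,  0.09506534]]))
oil n 55 loc -64.5 171.0 world [607.  127.3  57.4] [623.4 142.6  63.8]
pot 115 [468.3 201.4  35.9] [538.6 268.4  49. ] [500.9 235.1  42.1]
```

```bash
cat > plan.py <<'E'
import sys
from h import *
# usage: x y z yawdeg(of tool x) ; prints turn units needed and shift in CURRENT tool axes and in axes AFTER turn
s=manip.sense();R=q2R(s['tcp_rot']);e=np.array(s['eef_pos'])
a=[float(v) for v in sys.argv[1:]]
from scipy.spatial.transform import Rotation as Ro
yaw=np.degrees(np.arctan2(R[1,0],R[0,0]))
print('t',round(s['time'],2),'pos',e.round(1),'yaw',yaw.round(2),'F',np.round(s['contact_force'],1),'w',round(s['grip_width'],1),'j',np.round(s['joint_positions'],2))
if a:
    d=np.array(a[:3])-e
    ty=np.radians(a[3]) if len(a)>3 else np.radians(yaw)
    Rt=np.array([[np.cos(ty),np.sin(ty),0],[np.sin(ty),-np.cos(ty),0],[0,0,-1]])
    rv=Ro.from_matrix(R.T@Rt).as_rotvec(degrees=True)/6
    print('turn units',rv.round(2),'shift cur',(R.T@d).round(1),'after',(Rt.T@d).round(1))
E
python3 plan.py 632 -212 200 -86
```

```text
t 0.8 pos [ 231.2 -499.1  218.7] yaw -65.15 F [ 0.1 -0.6 -0.2] w 92.7 j [-1.34  0.26  1.53 -0.    1.35 -0.2 ]
turn units [0.   0.   3.48] shift cur [ -92.  -484.4   18.7] after [-258.4 -419.9   18.7]
```

Call:
servo_tool([
  [[0, 0, 0.87, 0, 0, 0, 0], [0, 0, 0.87, 0, 0, 0, 0], [0, 0, 0.87, 0, 0, 0, 0], [0, 0, 0.87, 0, 0, 0, 0], [0, 0, 0, -32, -52, 2, 0], [0, 0, 0, -32, -52, 2, 0], [0, 0, 0, -32, -52, 2, 0], [0, 0, 0, -32, -52, 2, 0], [0, 0, 0, -32, -52, 2, 0], [0, 0, 0, -32, -52, 2, 0], [0, 0, 0, -32, -52, 2, 0], [0, 0, 0, -32, -52, 2, 0]],
], force=20)

```text
time: 2.3
eef_pos: [630.0, -213.5, 202.7]
tcp_rot: [0.0, 0.731, -0.682, 0.0]
contact_force: [0.4, -1.3, 0.2]
grip_width: 0.2
```

Call:
servo_tool([
  [[0, 0, 0, 0, 0, 0, 0], [0, 0, 0, 0, 0, 0, 0], [0, 0, 0, 0, 0, 0, 0]],
])

```text
time: 2.68
eef_pos: [627.4, -216.1, 202.9]
tcp_rot: [0.0, 0.731, -0.683, 0.0]
contact_force: [0.1, -0.2, -0.3]
grip_width: 0.5
```

```bash
python3 plan.py 632 -212 105
python3 - <<'E'
from h import *
s=manip.sense();p=manip.get_image('wrist');save(p,'w1.png');w=cloud(p,s)
q=w.reshape(-1,3);m=(q[:,2]>94)&(q[:,2]<104)&(abs(q[:,0]-632)<30)&(abs(q[:,1]+212)<30)
print(m.sum(),np.nanmean(q[m],0) if m.sum() else '',q[m].min(0) if m.sum() else '',q[m].max(0) if m.sum() else '')
p=manip.get_image('top');save(p,'t1.png')
E
```

```text
t 2.67 pos [ 627.4 -216.1  202.9] yaw -86.12 F [ 0.1 -0.2 -0.3] w 0.5 j [-0.5   0.47  1.26 -0.    1.41  1.  ]
turn units [ 0. -0. -0.] shift cur [-3.8 -4.9 97.9] after [-3.7 -4.8 97.9]
603 [ 634.05987059 -213.26358344   98.5802468 ] [ 615.49737524 -220.09377423   94.44172759] [ 651.28810377 -206.66307092  100.73937769]
```

View pics/w1.png

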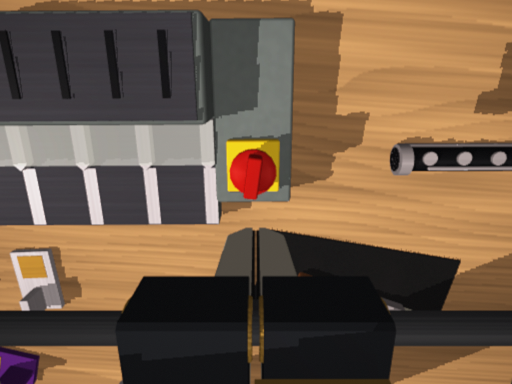

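View pics/t1.png

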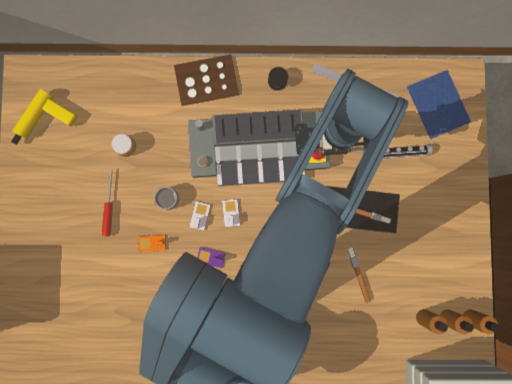

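```bash
python3 plan.py 633.5 -213 106
```

```text
t 2.77 pos [ 627.5 -216.2  203.1] yaw -86.14 F [-0.6  0.2  0.5] w 0.4 j [-0.5   0.47  1.26 -0.    1.41  1.  ]
turn units [-0. -0.  0.] shift cur [-2.8 -6.1 97.1] after [-2.8 -6.2 97.1]
```

Call:
servo_tool([
  [[0, 0, 0, -3.5, -6, 45, 0], [0, 0, 0, 0, 0, 47, 0], [0, 0, 0, 0, 0, 0, 0], [0, 0, 0, 0, 0, 6, 0], [0, 0, 0, 0, 0, 6, 0], [0, 0, 0, 0, 0, 2, 0], [0, 0, 0, 0, 0, 0, 0]],
])

```text
time: 3.65
eef_pos: [634.7, -211.3, 97.6]
tcp_rot: [-0.0, 0.731, -0.682, 0.001]
contact_force: [1.1, -0.1, 0.6]
grip_width: 0.5
```

Call:
servo_tool([
  [[0, 0, 0, 0, 0, 4, 0], [0, 0, 0, 0, 0, 3, 0], [0, 0, 0, 0, 0, 0, 0], [0, 0, 0, 0, 0, 0, 0]],
])

```text
time: 4.15
eef_pos: [635.0, -211.4, 92.0]
tcp_rot: [-0.0, 0.731, -0.682, 0.001]
contact_force: [-3.0, 0.2, 11.3]
grip_width: 0.2
```

Call:
servo_tool([
  [[0, 0, 0, 0, 0, -60, 0], [0, 0, 0, 0, 0, -60, 50], [0, 0, 0, 30, 60, 0, 50], [0, 0, 0, 30, 60, 0, 50], [0, 0, 0, 30, 60, 0, 50], [0, 0, 0, 30, 40, 0, 50], [0, 0, 0, 10, 0, 0, 50], [0, 0, 0, 0, 0, 0, 50], [0, 0, 0, 0, 0, 0, 50]],
])

```text
time: 5.28
eef_pos: [436.6, -347.9, 209.3]
tcp_rot: [-0.0, 0.732, -0.682, -0.0]
contact_force: [0.6, 0.7, 0.7]
grip_width: 46.4
```

```bash
python3 plan.py
python3 - <<'E'
from h import *
s=manip.sense();p=manip.get_image('wrist');save(p,'w2.png');w=cloud(p,s)
np.save('w2c.npy',w)
for r in manip.masks_of('brush',p)[:3]:
    q=w[r['mask']];q=q[~np.isnan(q[:,0])];q=q[q[:,2]>12];print(r['conf'],np.round(r['bbox']),np.median(q,0).round(1),q.min(0).round(1),q.max(0).round(1))
    c,e=np.linalg.eigh(np.cov(q[:,:2].T));d=e[:,1];pr=(q[:,:2]-q[:,:2].mean(0))@d
    print('dir',d,'ends',(q[:,:2].mean(0)+d*pr.min()).round(1),(q[:,:2].mean(0)+d*pr.max()).round(1))
for r in manip.masks_of('mat',p)[:2]:
    q=w[r['mask']];q=q[~np.isnan(q[:,0])];print('mat',r['conf'],np.round(r['bbox']),cv2.minAreaRect(q[abs(q[:,2]-3)<4][:,:2].astype(np.float32)))
p=manip.get_image('top');save(p,'t2.png')
w=cloud(p)
for th in ['mat','brush']:
  for r in manip.masks_of(th,p)[:4]:
    q=w[r['mask']];q=q[~np.isnan(q[:,0])];print(th,r['conf'],np.round(r['bbox']),cv2.minAreaRect(q[:,:2].astype(np.float32)))
E
```

```text
t 5.28 pos [ 436.6 -347.9  209.3] yaw -85.95 F [0.6 0.7 0.7] w 46.4 j [-0.87  0.28  1.53  0.    1.33  0.63]
0.96 [222. 220. 261. 310.] [ 305.5 -335.5   15.3] [ 245.7 -360.4   12. ] [ 357.9 -312.3   18. ]
dir [-0.94713859 -0.3208247 ] ends [ 357.1 -317.1] [ 245.5 -355. ]
0.89 [  1. 186.  94. 271.] [ 341.3 -107.6   15.6] [ 281.9 -163.7   12. ] [392.3 -48.8  17.8]
dir [-0.66201048  0.74949458] ends [ 389.1 -161.7] [286.1 -45.1]
0.58 [189. 101. 340. 171.] [ 462.9 -358.2   18.4] [ 432.3 -440.4   12. ] [ 493.2 -276.5   21.1]
dir [0.29604351 0.95517446] ends [ 437.9 -438.8] [ 488.  -277.3]
mat 0.73 [141.  46. 380. 193.] ((472.464111328125, -347.8947448730469), (241.64276123046875, 123.23680877685547), 83.8822021484375)
mat 0.81 [322. 186. 400. 230.] ((472.2073974609375, -348.84356689453125), (242.7990264892578, 123.44445037841797), 84.30537414550781)
brush 0.54 [252. 235. 297. 275.] ((331.5919189453125, -98.4625473022461), (17.4852294921875, 160.41680908203125), 40.14954376220703)
```

View pics/w2.png

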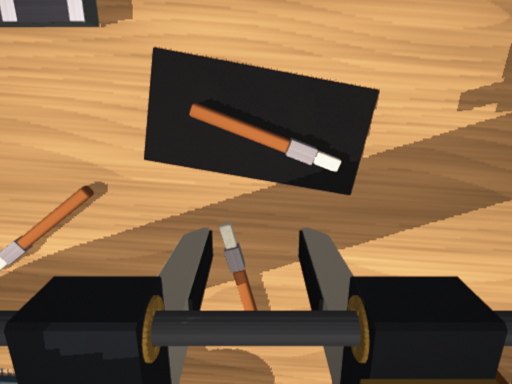

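View pics/t2.png

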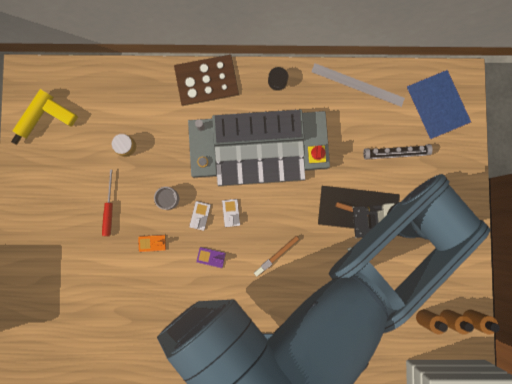

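The wrist view shows the target brush on the mat, handle end at (193,108) and bristles at (335,165). I'll turn the tool so its y axis runs along the brush with the bristles towards −y, then grip the handle.

Call:
servo_tool([
  [[0, 0, 1, 0, 0, 0, 50], [0, 0, 1, 0, 0, 0, 50], [0, 0, 1, 0, 0, 0, 50], [0, 0, 1, 0, 0, 0, 50], [0, 0, 1, 0, 0, 0, 50], [0, 0, 1, 0, 0, 0, 50], [0, 0, 1, 0, 0, 0, 50], [0, 0, 1, 0, 0, 0, 50], [0, 0, 1, 0, 0, 0, 50], [0, 0, 1, 0, 0, 0, 50]],
], force=40)

```text
time: 6.82
eef_pos: [435.8, -348.6, 209.6]
tcp_rot: [0.0, -0.291, 0.957, 0.0]
contact_force: [-0.4, -0.1, 0.1]
grip_width: 46.5
```

Call:
servo_tool([
  [[0, 0, 1, 0, 0, 0, 50], [0, 0, 1, 0, 0, 0, 50], [0, 0, 1, 0, 0, 0, 50], [0, 0, 1, 0, 0, 0, 50], [0, 0, 1, 0, 0, 0, 50], [0, 0, 1, 0, 0, 0, 50], [0, 0, 1, 0, 0, 0, 50], [0, 0, 1, 0, 0, 0, 50], [0, 0, 0.5, 0, 0, 0, 50], [0, 0, 0, 0, 0, 0, 50], [0, 0, 0, 0, 0, 0, 50]],
])

```text
time: 8.2
eef_pos: [435.7, -348.8, 209.7]
tcp_rot: [0.0, 0.147, 0.989, 0.0]
contact_force: [-0.1, -1.0, 0.4]
grip_width: 46.5
```

```bash
python3 plan.py 474.7 -320.2 60 162.8
```

```text
t 8.2 pos [ 435.7 -348.8  209.7] yaw 163.05 F [-0.1 -1.   0.4] w 46.5 j [-0.87  0.28  1.53  0.    1.33  2.56]
turn units [0.   0.   0.04] shift cur [-29.   38.7 149.7] after [-28.8  38.8 149.7]
```

Call:
servo_tool([
  [[0, 0, 0, -15, 19, 50, 50], [0, 0, 0, -14, 20, 50, 50], [0, 0, 0, 0, 0, 0, 50], [0, 0, 0, 0, 0, 0, 50]],
])

```text
time: 8.7
eef_pos: [475.1, -321.0, 110.9]
tcp_rot: [0.001, 0.148, 0.989, -0.001]
contact_force: [-0.3, -0.2, 0.3]
grip_width: 46.6
```

```bash
cat > brush.py <<'E'
from h import *
import sys
s=manip.sense();p=manip.get_image('wrist');save(p,sys.argv[1]);w=cloud(p,s)
for r in manip.masks_of('brush',p)[:2]:
    q=w[r['mask']];q=q[~np.isnan(q[:,0])];q=q[(q[:,2]>12)&(q[:,2]<25)]
    if len(q)<20: continue
    c,e=np.linalg.eigh(np.cov(q[:,:2].T));d=e[:,1];pr=(q[:,:2]-q[:,:2].mean(0))@d
    print(round(r['conf'],2),np.round(r['bbox']),'dir',d.round(3),'ends',(q[:,:2].mean(0)+d*pr.min()).round(1),(q[:,:2].mean(0)+d*pr.max()).round(1),'z',np.percentile(q[:,2],95).round(1))
    R=q2R(s['tcp_rot']);qt=(q-s['eef_pos'])@R
    h=qt[abs(qt[:,1])<60]; 
    print('in tool: ',np.polyfit(qt[:,1],qt[:,0],1).round(3),'y range',qt[:,1].min().round(1),qt[:,1].max().round(1))
E
python3 brush.py w3.png; python3 plan.py 474.7 -320.2 5.5 162.8
```

```text
0.83 [394.  64. 512. 159.] dir [-0.944 -0.331] ends [ 356.6 -317.1] [ 267.3 -348.4] z 16.9
in tool:  [-1.239 80.03 ] y range -91.0 -26.5
0.55 [496. 366. 512. 384.] dir [-0.446  0.895] ends [305.5 -78.7] [293.3 -54.3] z 16.8
in tool:  [  0.44  157.583] y range 181.0 201.8
t 8.8 pos [ 475.4 -321.8  112. ] yaw 162.96 F [0.5 1.1 0.9] w 46.5 j [-0.79  0.39  1.62 -0.    1.12  2.65]
turn units [-0.02  0.03  0.03] shift cur [  1.5   1.5 106.5] after [  1.2   1.3 106.5]
```

View pics/w3.png

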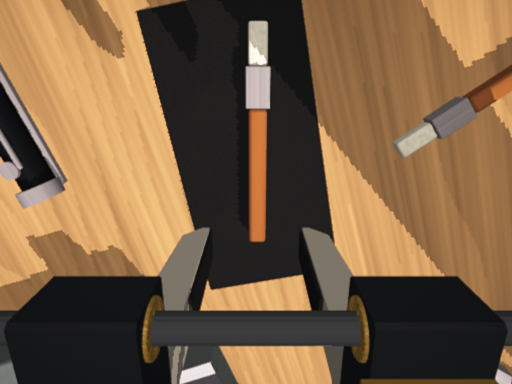

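Run:
```python
from h import *
s=manip.sense();p=manip.get_image('wrist');w=cloud(p,s);R=q2R(s['tcp_rot'])
for u,v in [(258,237),(258,120),(258,90),(258,24),(250,150),(265,150)]:
    print(u,v,w[v,u].round(1),((w[v,u]-s['eef_pos'])@R).round(1))
```

```text
258 237 [ 485.1 -282.    19.4] [ 2.8 41.1 92.5]
258 120 [ 457.  -374.2   18.5] [  2.6 -55.3  93.6]
258 90 [ 450.6 -395.    19.6] [  2.6 -77.1  92.5]
258 24 [ 437.7 -437.5   17. ] [   2.5 -121.5   95.3]
250 150 [ 469.7 -353.8   17.1] [ -3.5 -32.1  95. ]
265 150 [ 458.4 -350.8   19.1] [  8.1 -32.5  92.9]
```

Call:
servo_tool([
  [[0, 0, 0, 2.5, 0, 50, 50], [0, 0, 0, 0, 0, 40, 50], [0, 0, 0, 0, 0, 16, 50], [0, 0, 0, 0, 0, 0, 50], [0, 0, 0, 0, 0, 0, 5], [0, 0, 0, 0, 0, 0, 5], [0, 0, 0, 0, 0, 0, 5], [0, 0, 0, 0, 0, 0, 5], [0, 0, 0, 0, 0, 0, 5]],
], force=40)

```text
time: 9.98
eef_pos: [472.5, -319.5, 3.9]
tcp_rot: [0.0, 0.148, 0.989, -0.0]
contact_force: [0.2, 0.5, 2.6]
grip_width: 14.1
```

Call:
servo_tool([
  [[0, 0, 0, 0, 0, -30, 5], [0, 0, 0, 0, 0, -60, 5], [0, 0, 0, 0, 0, -60, 5], [0, 0, -1, 0, 0, -50, 5], [0, 0, -1, 0, 0, 0, 5], [0, 0, -1, 0, 0, 0, 5], [0, 0, -1, 0, 0, 0, 5], [0, 0, -1, 0, 0, 0, 5], [0, 0, -1, 0, 0, 0, 5], [0, 0, -1, 0, 0, 0, 5], [0, 0, -1, 0, 0, 0, 5], [0, 0, -1, 0, 0, 0, 5]],
])

```text
time: 11.48
eef_pos: [472.1, -319.1, 203.3]
tcp_rot: [-0.0, -0.319, 0.948, 0.0]
contact_force: [0.0, 0.6, 0.9]
grip_width: 13.3
```

Call:
servo_tool([
  [[0, 0, -1, 0, 0, 0, 5], [0, 0, -1, 0, 0, 0, 5], [0, 0, -1, 0, 0, 0, 5], [0, 0, -1, 0, 0, 0, 5], [0, 0, -1, 0, 0, 0, 5], [0, 0, -1, 0, 0, 0, 5], [0, 0, -1, 0, 0, 0, 5], [0, 0, -1, 0, 0, 0, 5], [0, 0, -1, 0, 0, 0, 5], [0, 0, -1, 0, 0, 0, 5], [0, 0, -1, 0, 0, 0, 5], [0, 0, -1, 0, 0, 0, 5]],
])

```text
time: 12.98
eef_pos: [472.1, -319.1, 203.3]
tcp_rot: [-0.0, 0.815, -0.579, -0.0]
contact_force: [0.1, 0.2, -0.3]
grip_width: 13.9
```

```bash
python3 plan.py 380 170 200 -65
```

```text
t 12.97 pos [ 472.1 -319.1  203.3] yaw -70.83 F [ 0.1  0.2 -0.3] w 13.9 j [-0.79  0.31  1.51 -0.    1.33  0.45]
turn units [ 0.    0.01 -0.97] shift cur [-492.2  -73.7    3.6] after [-482.2 -123.2    3.3]
```

Call:
servo_tool([
  [[0, 0, -0.97, 0, 0, 0, 5], [0, 0, 0, -54, -14, 0, 5], [0, 0, 0, -54, -14, 0, 5], [0, 0, 0, -54, -14, 0, 5], [0, 0, 0, -54, -14, 0, 5], [0, 0, 0, -54, -14, 0, 5], [0, 0, 0, -54, -14, 0, 5], [0, 0, 0, -54, -14, 0, 5], [0, 0, 0, -54, -14, 0, 5], [0, 0, 0, -50, -11, 0, 5], [0, 0, 0, 0, 0, 0, 5]],
])

```text
time: 14.35
eef_pos: [380.3, 172.6, 203.5]
tcp_rot: [-0.0, 0.844, -0.536, -0.0]
contact_force: [0.2, -0.7, -0.1]
grip_width: 13.6
```

Call:
servo_tool([
  [[0, 0, 0, 0, 0, 0, 5], [0, 0, 0, 0, 0, 0, 5]],
])

```text
time: 14.6
eef_pos: [382.3, 168.6, 203.6]
tcp_rot: [0.0, 0.842, -0.54, 0.0]
contact_force: [0.1, 0.1, -0.9]
grip_width: 13.7
```

```bash
python3 plan.py
python3 - <<'E'
from h import *
s=manip.sense();p=manip.get_image('wrist');save(p,'w4.png');w=cloud(p,s);R=q2R(s['tcp_rot'])
for r in manip.masks_of('pot',p)[:2]:
    m=r['mask'];q=w[m];q=q[~np.isnan(q[:,0])];t=q[(q[:,2]>38)&(q[:,2]<55)]
    print('pot',r['conf'],np.round(r['bbox']),t.min(0).round(1),t.max(0).round(1),cv2.minEnclosingCircle(t[:,:2].astype(np.float32)))
for r in manip.masks_of('oiler',p)[:2]:
    m=r['mask'];q=w[m];q=q[~np.isnan(q[:,0])];t=q[(q[:,2]>50)&(q[:,2]<66)]
    print('oil',r['conf'],np.round(r['bbox']),len(t) and (t.min(0).round(1),t.max(0).round(1)))
for r in manip.masks_of('brush',p)[:3]:
    m=r['mask'];q=(w[m]-s['eef_pos'])@R;q=q[~np.isnan(q[:,0])];print('brush',r['conf'],np.round(r['bbox']),np.percentile(q,1,axis=0).round(1),np.percentile(q,99,axis=0).round(1))
for r in manip.masks_of('carrier0',p)[:5]: print(r['conf'],np.round(r['bbox']))
p=manip.get_image('top');save(p,'t4.png')
E
```

```text
t 14.6 pos [382.3 168.6 203.6] yaw -65.31 F [ 0.1  0.1 -0.9] w 13.7 j [ 0.15  0.03  1.85 -0.    1.27  1.29]
pot 0.6 [211.   2. 287.  56.] [468.4 198.4  38.1] [526.7 264.9  47.1] ((501.84228515625, 231.6504669189453), 33.676998138427734)
oil 0.61 [233.   0. 280. 311.] 0
oil 0.52 [360.   0. 511. 102.] 0
brush 0.98 [236.   0. 277. 310.] [  -8.6 -113.5  -16.3] [  7.5  29.1 -10.4]
brush 0.67 [401. 265. 509. 300.] [181.9 126.8 186.6] [298.  171.2 203.5]
0.95 [117.  98. 199. 164.]
0.9 [274.  72. 352. 156.]
0.85 [269. 194. 325. 265.]
```

View pics/w4.png

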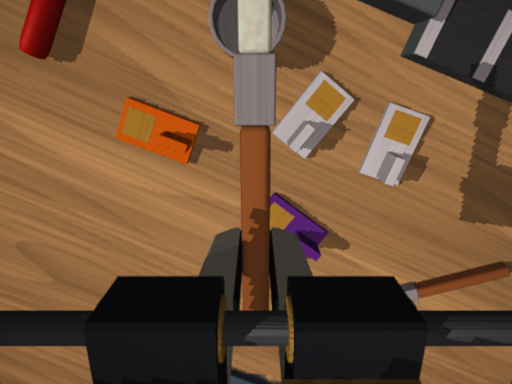

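View pics/t4.png

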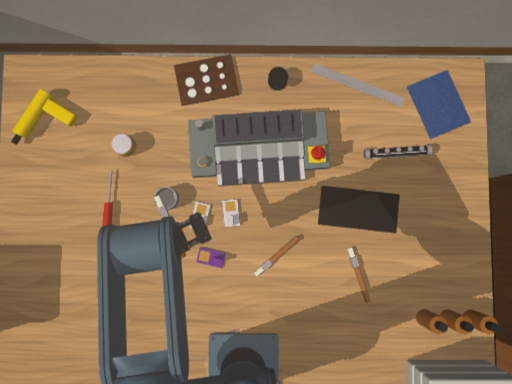

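Call:
servo_tool([
  [[-1, 0, 0, 0, 0, 0, 5], [-1, 0, 0, 0, 0, 0, 5], [-1, 0, 0, 0, 0, 0, 5], [-1, 0, 0, 0, 0, 0, 5], [-1, 0, 0, 0, 0, 0, 5], [-1, 0, 0, 0, 0, 0, 5], [-1, 0, 0, 0, 0, 0, 5], [0, 0, 0, 0, 0, 0, 5], [0, 0, 0, 0, 0, 0, 5]],
])

```text
time: 16.02
eef_pos: [381.9, 169.7, 203.6]
tcp_rot: [0.301, 0.787, -0.503, -0.193]
contact_force: [0.0, 0.1, -0.1]
grip_width: 13.9
```

```bash
cat > tip.py <<'E'
from h import *
import sys
a=[float(v) for v in sys.argv[1:]]
s=manip.sense();R=q2R(s['tcp_rot']);e=np.array(s['eef_pos'])
tip=e+R@np.array([0,-124,-6.])
print('t',round(s['time'],2),'pos',e.round(1),'tip',tip.round(1),'bdir',(-R[:,1]).round(3),'F',np.round(s['contact_force'],1),'w',round(s['grip_width'],1),'j',np.round(s['joint_positions'],2))
if a: print('shift',(R.T@(np.array(a)-tip)).round(1))
print('down',R[2].round(3)*-1)
E
python3 tip.py 511 235.7 70
python3 - <<'E'
from h import *
s=manip.sense();p=manip.get_image('wrist');save(p,'w5.png');
p=manip.get_image('side');save(p,'s5.png');w=cloud(p)
E
```

```text
t 16.02 pos [381.9 169.7 203.6] tip [469.4 210.1 125.3] bdir [ 0.676  0.312 -0.668] F [ 0.   0.1 -0.1] w 13.9 j [ 0.26  0.54  1.38 -0.13  1.94  1.39]
shift [ -5.8 -73.    8.8]
down [ 0.    -0.668  0.744]
```

View pics/w5.png

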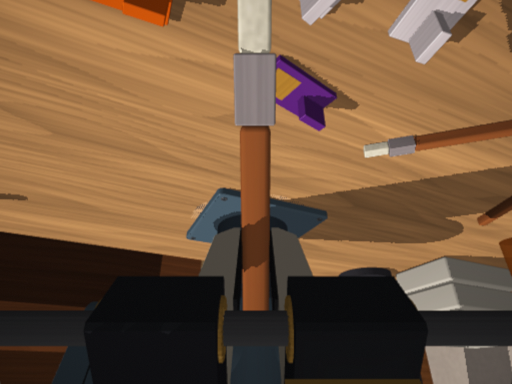

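View pics/s5.png

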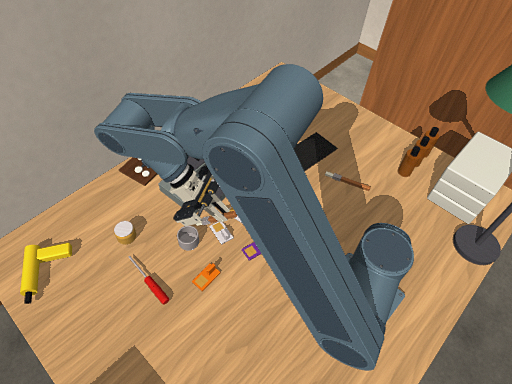

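Call:
servo_tool([
  [[0, 0, 0, -3, -36, 4, 5], [0, 0, 0, -3, -37, 5, 5], [0, 0, 0, 0, 0, 0, 5], [0, 0, 0, 0, 0, 0, 5]],
])

```text
time: 16.62
eef_pos: [422.8, 195.2, 149.4]
tcp_rot: [0.302, 0.787, -0.503, -0.193]
contact_force: [0.7, -0.5, -0.4]
grip_width: 13.7
```

```bash
python3 tip.py 511 235.7 28
python3 - <<'E'
from h import *
p=manip.get_image('top');save(p,'t6.png');w=cloud(p)
P=p['pixels'];P=cv2.resize(P[150:260,120:260],None,fx=5,fy=5,interpolation=cv2.INTER_CUBIC)
cv2.imwrite('pics/t6.png',P[:,:,::-1])
for r in manip.masks_of('pot',p)[:2]:
    m=r['mask'];q=w[m];q=q[~np.isnan(q[:,0])];t=q[(q[:,2]>38)&(q[:,2]<55)]
    print('pot',r['conf'],np.round(r['bbox']),t.min(0).round(1),t.max(0).round(1))
E
```

```text
t 16.62 pos [422.8 195.2 149.4] tip [510.2 235.6  71. ] bdir [ 0.675  0.312 -0.668] F [ 0.7 -0.5 -0.4] w 13.7 j [ 0.28  0.67  1.29 -0.11  1.9   1.42]
shift [  0.2 -29.3  31.5]
down [-0.    -0.668  0.744]
pot 0.61 [157. 190. 178. 210.] [472.8 195.7  39.4] [519.7 255.5  48.9]
pot 0.2 [189. 108. 330. 185.] [ 560.1 -253.8   38.2] [762.9 166.4  54.9]
```

View pics/t6.png

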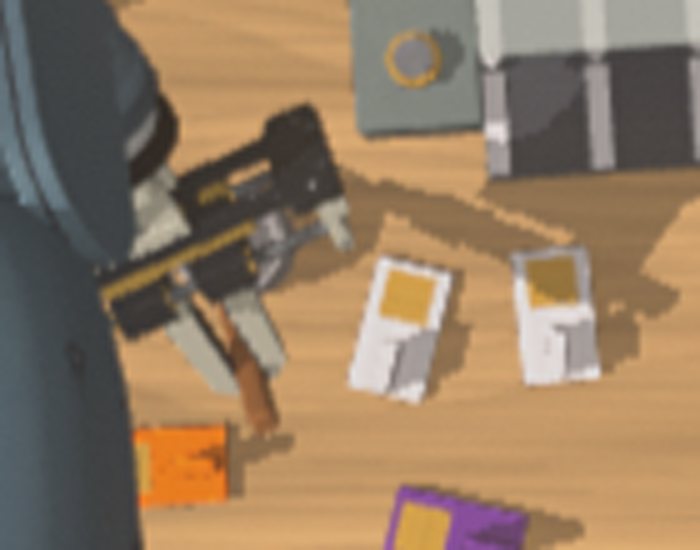

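Call:
servo_tool([
  [[0, 0, 0, 0, -14, 15, 5], [0, 0, 0, 0, -14, 15, 5], [0, 0, 0, 0, 0, 0, 5], [0, 0, 0, 0, 0, 0, 5]],
])

```text
time: 17.23
eef_pos: [423.6, 195.7, 106.9]
tcp_rot: [0.302, 0.786, -0.503, -0.193]
contact_force: [-0.1, -0.7, -0.0]
grip_width: 13.5
```

```bash
python3 tip.py 511 235.7 28
python3 - <<'E'
from h import *
p=manip.get_image('side');save(p,'s7.png')
P=p['pixels'];P=cv2.resize(P[170:300,130:290],None,fx=4,fy=4,interpolation=cv2.INTER_CUBIC)
cv2.imwrite('pics/s7.png',P[:,:,::-1])
E
```

```text
t 17.23 pos [423.6 195.7 106.9] tip [510.8 236.   28.2] bdir [ 0.674  0.311 -0.67 ] F [-0.1 -0.7 -0. ] w 13.5 j [ 0.28  0.72  1.32 -0.11  1.83  1.43]
shift [ 0.3 -0.2  0.2]
down [ 0.    -0.67   0.742]
```

View pics/s7.png

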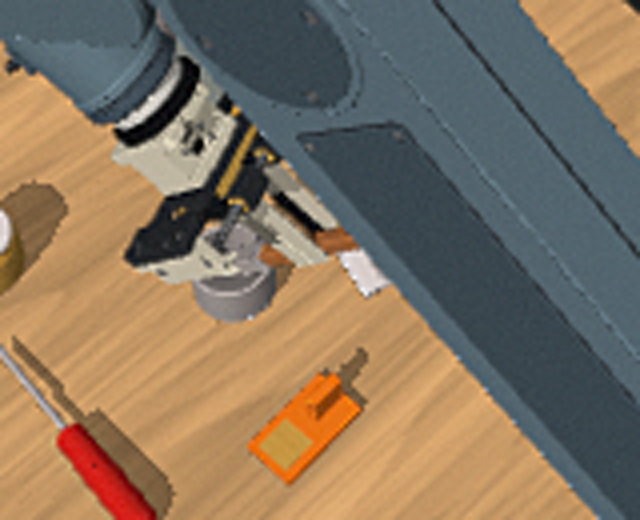

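Call:
servo_tool([
  [[0, 0, 0, 0, -2.7, 3, 5], [0, 0, 0, 0, 0, 0, 5], [0, 0, 0, 0, 0, 0, 5], [0, 0, 0, 0, 0, 0, 5], [0, 0, 0, 0, 30, -33, 5], [0, 0, 0, 0, 40, -45, 5], [0, 0, 0, 0, 20, -22, 5], [0, 0, 0, 0, 0, 0, 5], [0, 0, 0, 0, 0, 0, 5]],
])

```text
time: 18.4
eef_pos: [423.4, 195.7, 236.5]
tcp_rot: [0.302, 0.786, -0.503, -0.194]
contact_force: [0.3, 0.0, -1.0]
grip_width: 13.7
```

```bash
python3 tip.py 608 123 100
python3 - <<'E'
from h import *
s=manip.sense();p=manip.get_image('wrist');save(p,'w8.png');w=cloud(p,s)
t=manip.get_image('top')
wt=cloud(t);q=wt.reshape(-1,3)
for c in [(502,231,0)]:
    m=(abs(q[:,0]-502)<50)&(abs(q[:,1]-231)<50)&(q[:,2]>38)&(q[:,2]<52);print('pot',m.sum(),q[m].min(0),q[m].max(0))
m=(abs(q[:,0]-608)<25)&(abs(q[:,1]-123)<25)&(q[:,2]>52)&(q[:,2]<66);print('oil',m.sum(),q[m].min(0),q[m].max(0),q[m].mean(0))
P=t['pixels'];P=cv2.resize(P[120:260,120:260],None,fx=4,fy=4,interpolation=cv2.INTER_CUBIC)
cv2.imwrite('pics/t8.png',P[:,:,::-1])
E
```

```text
t 18.4 pos [423.4 195.7 236.5] tip [510.6 236.  157.9] bdir [ 0.674  0.312 -0.67 ] F [ 0.3  0.  -1. ] w 13.7 j [ 0.28  0.6   1.2  -0.12  2.07  1.4 ]
shift [143.4 -69.2  15.5]
down [ 0.    -0.67   0.742]
pot 32 [469.68726586 195.67641606  39.60842604] [528.35025291 227.35463391  49.47772387]
oil 90 [592.63422907 106.73266999  52.43861059] [622.67230048 136.75308171  64.14356013] [607.70217433 120.63221351  58.06828627]
```

View pics/t8.png

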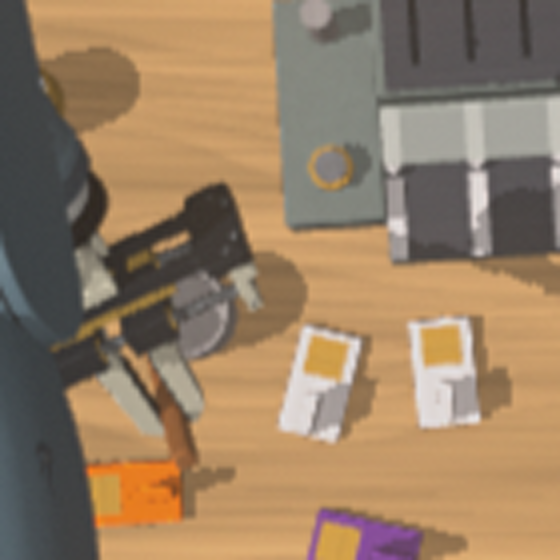

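View pics/w8.png

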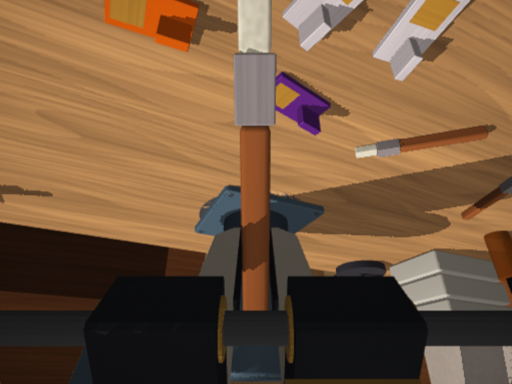

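Call:
servo_tool([
  [[0, 0, 0, 48, -23, 5, 5], [0, 0, 0, 48, -23, 5, 5], [0, 0, 0, 48, -23, 5, 5], [0, 0, 0, 0, 0, 0, 5], [0, 0, 0, 0, 0, 0, 5]],
])

```text
time: 19.12
eef_pos: [520.9, 82.6, 179.2]
tcp_rot: [0.303, 0.786, -0.503, -0.194]
contact_force: [0.2, 0.7, -0.9]
grip_width: 13.7
```

```bash
python3 tip.py 608 122 68
```

```text
t 19.12 pos [520.9  82.6 179.2] tip [608.  122.8 100.5] bdir [ 0.673  0.311 -0.671] F [ 0.2  0.7 -0.9] w 13.7 j [ 0.1   0.74  1.08 -0.24  2.02  1.21]
shift [  0.8 -21.5  24.3]
down [ 0.002 -0.671  0.741]
```

Call:
servo_tool([
  [[0, 0, 0, 0.5, -13, 15, 5], [0, 0, 0, 0, -8, 9, 5], [0, 0, 0, 0, 0, 0, 5], [0, 0, 0, 0, -2, 2.2, 5], [0, 0, 0, 0, 0, 0, 5]],
])

```text
time: 19.75
eef_pos: [521.6, 81.8, 145.6]
tcp_rot: [0.302, 0.787, -0.503, -0.193]
contact_force: [-0.0, 0.2, -1.1]
grip_width: 13.8
```

```bash
python3 tip.py 608 122 60
```

```text
t 19.75 pos [521.6  81.8 145.6] tip [608.9 122.2  67.1] bdir [ 0.675  0.312 -0.669] F [-0.   0.2 -1.1] w 13.8 j [ 0.1   0.77  1.11 -0.24  1.95  1.23]
shift [-0.2 -4.1  5.9]
down [-0.    -0.669  0.743]
```

Call:
servo_tool([
  [[0, 0, 0, 0, -1, 1.1, 5], [0, 0, 0, 0, -1, 1.1, 5], [0, 0, 0, 0, 0, 0, 5]],
])

```text
time: 20.12
eef_pos: [521.4, 81.6, 142.8]
tcp_rot: [0.302, 0.786, -0.503, -0.193]
contact_force: [0.3, -0.9, 1.8]
grip_width: 13.4
```

Call:
servo_tool([
  [[0, 0, 0, 0, -1, 1.1, 5], [0, 0, 0, 0, 0, 0, 5]],
])

```text
time: 20.38
eef_pos: [521.0, 81.4, 141.9]
tcp_rot: [0.303, 0.786, -0.503, -0.193]
contact_force: [-3.3, -1.5, 6.4]
grip_width: 13.8
```

Call:
servo_tool([
  [[0, 0, 0, 0, 0, 0, 5], [0, 0, 0, 0, 25, -28, 5], [0, 0, 0, 0, 35, -39, 5], [1, 0, 0, 0, 0, 0, 5], [1, 0, 0, 0, 0, 0, 5], [1, 0, 0, 0, 0, 0, 5], [1, 0, 0, 0, 0, 0, 5], [1, 0, 0, 0, 0, 0, 5], [1, 0, 0, 0, 0, 0, 5], [1, 0, 0, 0, 0, 0, 5], [0, 0, 0, 0, 0, 0, 5], [0, 0, 0, 0, 0, 0, 5]],
])

```text
time: 21.88
eef_pos: [522.0, 81.7, 231.1]
tcp_rot: [0.0, 0.842, -0.539, -0.0]
contact_force: [0.1, -0.5, 0.1]
grip_width: 14.0
```

```bash
python3 plan.py 468 -387 200 -6.1; python3 -c "
from h import *
s=manip.sense();p=manip.get_image('wrist');save(p,'w9.png')"
```

```text
t 21.88 pos [522.   81.7 231.1] yaw -65.22 F [ 0.1 -0.5  0.1] w 14.0 j [-0.06  0.21  1.57 -0.    1.36  1.08]
turn units [ 0.01  0.   -9.85] shift cur [402.9 245.5  31.3] after [ -3.9 471.8  31.1]
```

View pics/w9.png

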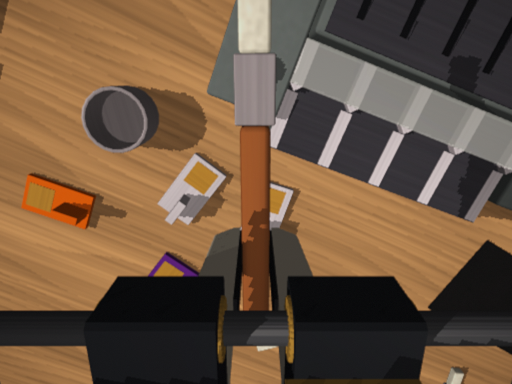

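Call:
servo_tool([
  [[0, 0, -0.985, 0, 0, 0, 5], [0, 0, -0.985, 0, 0, 0, 5], [0, 0, -0.985, 0, 0, 0, 5], [0, 0, -0.985, 0, 0, 0, 5], [0, 0, -0.985, 0, 0, 0, 5], [0, 0, -0.985, 0, 0, 0, 5], [0, 0, -0.985, 0, 0, 0, 5], [0, 0, -0.985, 0, 0, 0, 5], [0, 0, -0.985, 0, 0, 0, 5], [0, 0, -0.985, 0, 0, 0, 5], [0, 0, 0, 0, 40, 0, 5], [0, 0, 0, 0, 52, 0, 5]],
])

```text
time: 23.42
eef_pos: [512.7, -9.6, 230.3]
tcp_rot: [-0.0, 0.999, -0.052, -0.001]
contact_force: [0.9, 0.6, -1.4]
grip_width: 13.6
```

Call:
servo_tool([
  [[0, 0, 0, 0, 52, 0, 5], [0, 0, 0, 0, 52, 0, 5], [0, 0, 0, 0, 52, 0, 5], [0, 0, 0, 0, 52, 0, 5], [0, 0, 0, 0, 52, 10, 5], [0, 0, 0, 0, 52, 10, 5], [0, 0, 0, 0, 52, 10, 5], [0, 0, 0, -4, 16, 0, 5], [0, 0, 0, 0, 0, 0, 5], [0, 0, 0, 0, 0, 0, 5]],
])

```text
time: 24.68
eef_pos: [468.2, -385.7, 201.0]
tcp_rot: [-0.0, 0.999, -0.053, -0.0]
contact_force: [0.2, -0.3, -0.3]
grip_width: 13.8
```

```bash
python3 plan.py 468 -387 4.5 -6.1; python3 -c "
from h import *
s=manip.sense();p=manip.get_image('wrist');save(p,'w10.png')
w=cloud(p,s)
for r in manip.masks_of('mat',p)[:2]:
    q=w[r['mask']];q=q[~np.isnan(q[:,0])];print('mat',r['conf'],np.round(r['bbox']),cv2.minAreaRect(q[abs(q[:,2]-3)<4][:,:2].astype(np.float32)))
"
```

```text
t 24.68 pos [ 468.2 -385.7  201. ] yaw -6.04 F [ 0.2 -0.3 -0.3] w 13.8 j [-0.87  0.37  1.42  0.    1.35 -0.77]
turn units [-0.01  0.    0.01] shift cur [ -0.    1.5 196.5] after [ -0.    1.3 196.5]
mat 0.73 [194.   0. 317. 228.] ((473.10870361328125, -347.670654296875), (239.06837463378906, 120.58348083496094), 83.80089569091797)
```

View pics/w10.png

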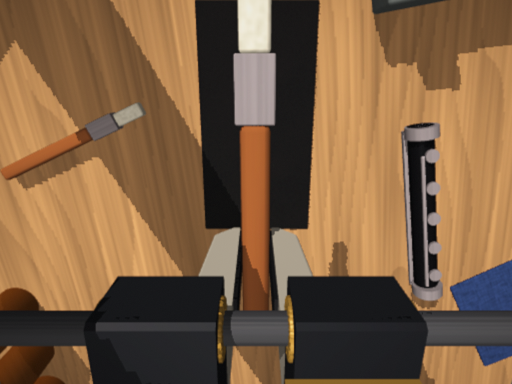

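Call:
servo_tool([
  [[0, 0, 0, 0, 0, 55, 5], [0, 0, 0, 0, 1, 55, 5], [0, 0, 0, 0, 0, 55, 5], [0, 0, 0, 0, 0, 25, 5], [0, 0, 0, 0, 0, 5, 5], [0, 0, 0, 0, 0, 0, 5], [0, 0, 0, 0, 0, 0, 5]],
])

```text
time: 25.65
eef_pos: [468.5, -388.8, 7.8]
tcp_rot: [0.001, 0.999, -0.053, 0.001]
contact_force: [-0.3, 0.2, 0.2]
grip_width: 13.3
```

Call:
servo_tool([
  [[0, 0, 0, 0, 0, 2, 5], [0, 0, 0, 0, 0, 1, 5], [0, 0, 0, 0, 0, 0, 5]],
])

```text
time: 26.02
eef_pos: [467.7, -388.4, 3.9]
tcp_rot: [0.0, 0.999, -0.053, 0.0]
contact_force: [-0.1, 0.3, 5.1]
grip_width: 13.7
```

Contact, so I'll open gently and lift.

Call:
servo_tool([
  [[0, 0, 0, 0, 0, 0, 25], [0, 0, 0, 0, 0, 0, 40], [0, 0, 0, 0, 0, 0, 40], [0, 0, 0, 0, 0, -30, 40], [0, 0, 0, 0, 0, -50, 40], [0, 0, 0, 0, 0, -60, 40], [0, 0, 0, 0, 0, -60, 40], [0, 0, 0, 0, 0, 0, 40]],
])

```text
time: 27.02
eef_pos: [469.1, -390.2, 208.5]
tcp_rot: [0.004, 0.999, -0.053, 0.003]
contact_force: [0.1, -0.1, -0.5]
grip_width: 37.4
```

```bash
python3 plan.py; python3 brush.py w11.png
```

```text
t 27.02 pos [ 469.1 -390.2  208.5] yaw -6.1 F [ 0.1 -0.1 -0.5] w 37.4 j [-0.88  0.37  1.41 -0.    1.36 -0.77]
0.86 [  2.  93. 146. 174.] dir [-0.949 -0.317] ends [ 357.4 -316.1] [ 196.3 -369.9] z 16.9
in tool:  [  -2.088 -255.682] y range -68.7 11.4
0.58 [246.  34. 260. 198.] dir [0.101 0.995] ends [ 463.1 -432.7] [ 480.1 -265.3] z 20.0
in tool:  [ 0.005 -3.031] y range -126.8 41.5
```

View pics/w11.png

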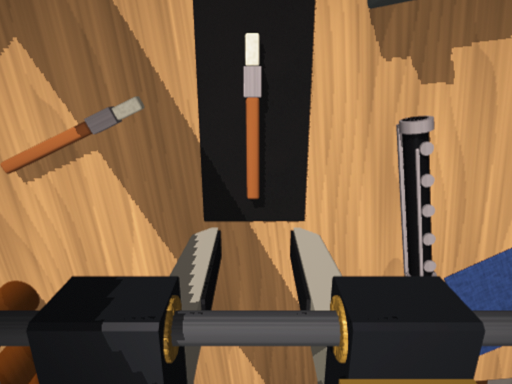

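Call:
servo_tool([
  [[0, 0, 1, 0, 0, 0, 40], [0, 0, 1, 0, 0, 0, 40], [0, 0, 1, 0, 0, 0, 40], [0, 0, 1, 0, 0, 0, 40], [0, 0, 1, 0, 0, 0, 40], [0, 0, 1, 0, 0, 0, 40], [0, 0, 1, 0, 0, 0, 40], [0, 0, 1, 0, 0, 0, 40], [0, 0, 1, 0, 0, 0, 40], [0, 0, 1, 0, 0, 0, 40], [0, 0, 1, 0, 0, 0, 40], [0, 0, 1, 0, 0, 0, 40]],
])

```text
time: 28.62
eef_pos: [466.2, -386.8, 199.6]
tcp_rot: [-0.001, 0.775, -0.631, -0.003]
contact_force: [-0.2, -1.3, -0.4]
grip_width: 37.1
```

Call:
servo_tool([
  [[0, 0, 1, 0, 0, 0, 40], [0, 0, 0.33, 0, 0, 0, 40], [0, 0, 0, -56, 0, 0, 40], [0, 0, 0, -56, 0, 0, 40], [0, 0, 0, -56, 0, 0, 40], [0, 0, 0, -56, 0, 0, 40], [0, 0, 0, -56, 0, 0, 40], [0, 0, 0, -56, 0, 0, 40], [0, 0, 0, -56, 0, 0, 40], [0, 0, 0, 0, 0, 0, 40], [0, 0, 0, 0, 0, 0, 40]],
])

```text
time: 30.0
eef_pos: [440.3, 3.0, 202.2]
tcp_rot: [0.001, 0.731, -0.682, -0.0]
contact_force: [0.1, -0.4, 0.1]
grip_width: 37.1
```

```bash
python3 plan.py
cat > car.py <<'E'
from h import *
import sys
def carriers(p,w):
    out=[]
    for r in manip.masks_of('carrier0',p):
        m=r['mask'];q=w[m];P=p['pixels'][m].astype(int)
        ok=~np.isnan(q[:,0]);q=q[ok];P=P[ok]
        pl=q[(q[:,2]>4)&(q[:,2]<12)];fin=q[q[:,2]>30]
        if len(pl)<20 : continue
        sat=np.median(P.max(1)-P.min(1))
        allp=q[q[:,2]>4]
        rc=cv2.minAreaRect(allp[:,:2].astype(np.float32))
        b=P[(P[:,0]-P[:,2]>60)];
        out.append(dict(conf=r['conf'],bbox=np.round(r['bbox']),rect=rc,fin=fin.mean(0) if len(fin) else None,n=len(fin),finr=cv2.minAreaRect(fin[:,:2].astype(np.float32)) if len(fin)>5 else None,sat=sat,brass=q[(P[:,0]-P[:,2]>60)].mean(0)))
    return out
if __name__=='__main__':
    s=manip.sense();n=sys.argv[1]
    p=manip.get_image(n);save(p,sys.argv[2]);w=cloud(p,s)
    for o in carriers(p,w): print({k:(np.round(v,1) if not isinstance(v,tuple) else np.round(np.hstack([np.ravel(a) for a in v]),1)) for k,v in o.items() if v is not None})
E
python3 car.py wrist w12.png; python3 car.py top t12.png
python3 - <<'E'
from fit import *
for n in ['wrist','top']:
    s=manip.sense();p=manip.get_image(n);w=cloud(p,s);v,f=fit(w,[682,-41,.07]);print(n,v.round(3),round(f,2))
E
```

```text
t 30.0 pos [440.3   3.  202.2] yaw -85.98 F [ 0.1 -0.4  0.1] w 37.1 j [-0.25  0.07  1.8  -0.    1.27  1.25]
{'conf': np.float64(0.9), 'bbox': array([131., 224., 191., 271.]), 'rect': array([380.7,  92.5,  60.9, 161.5,  70.5]), 'fin': array([343.7,  79.8,  64.9]), 'n': np.int64(86), 'finr': array([382.2,  62.2,   7.9, 138.4,  66. ]), 'sat': np.float64(75.0), 'brass': array([330.2, 119.3,   8.3])}
{'conf': np.float64(0.9), 'bbox': array([108., 101., 163., 183.]), 'rect': array([451.2, 133.9,  46.2,  79.8,  76.7]), 'fin': array([429.6, 138.4,  35.2]), 'n': np.int64(339), 'finr': array([428.8, 139.1,  10.3,  29.8,  75.8]), 'sat': np.float64(12.0), 'brass': array([470.1, 129.8,   8.5])}
{'conf': np.float64(0.8), 'bbox': array([200., 102., 245., 182.]), 'rect': array([460.2,  40.4,  79.8,  46. ,   6.3]), 'fin': array([438.3,  37.7,  35.5]), 'n': np.int64(307), 'finr': array([437.6,  37.9,  29.8,  10.2,   5.9]), 'sat': np.float64(12.0), 'brass': array([479.8,  42.8,   8.5])}
{'conf': np.float64(0.7), 'bbox': array([  0., 188.,  52., 225.]), 'rect': array([369.2, 263.8,  46.8,  56.7,   2.4])
[... 160 characters left out ...]
256.3,  13.5])}
{'conf': np.float64(1.0), 'bbox': array([140., 236., 165., 252.]), 'rect': array([369.2, 274.4,  47.9,  80.4,   4.6]), 'fin': array([369.6, 252.2,  35.8]), 'n': np.int64(33), 'finr': array([368.6, 250.8,   9. ,  26.1,   0. ]), 'sat': np.float64(170.0), 'brass': array([369.3, 273.6,   9.8])}
{'conf': np.float64(0.5), 'bbox': array([191., 203., 204., 227.]), 'rect': array([458.5, 140.3,  52.9,  78.5,  43.6]), 'fin': array([436.4, 134.1,  72.6]), 'n': np.int64(16), 'finr': array([446.7, 124.1,  13.5,  71.4,  43.6]), 'sat': np.float64(13.0), 'brass': array([471.9, 137.3,   8.9])}
wrist [ 6.80615e+02 -4.07970e+01  7.50000e-02] 1.53
top [ 6.81266e+02 -4.29650e+01  7.20000e-02] 2.97
```

View pics/w12.png

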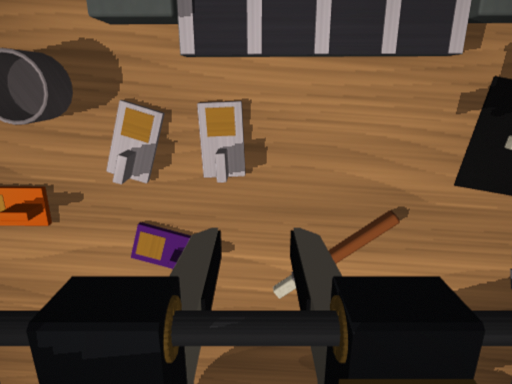

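View pics/t12.png

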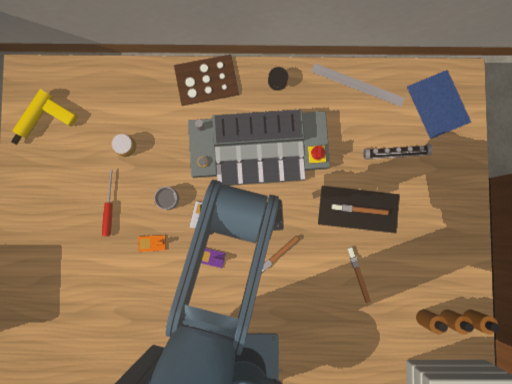

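```bash
python3 plan.py 437.6 38 60 -83.9
```

```text
t 30.3 pos [440.7   2.  202.7] yaw -86.2 F [0.6 0.3 0.6] w 37.0 j [-0.25  0.07  1.8  -0.    1.27  1.25]
turn units [ 0.    0.   -0.38] shift cur [-36.2   0.7 142.7] after [-36.2  -0.7 142.7]
```

Call:
servo_tool([
  [[0, 0, -0.36, 0, 0, 0, 40], [0, 0, 0, -36, -1, 40, 40], [0, 0, 0, 0, 0, 50, 40], [0, 0, 0, 0, 0, 50, 40], [0, 0, 0, 0, 0, 0, 40], [0, 0, 0, 0, 0, 0, 40]],
])

```text
time: 31.05
eef_pos: [439.0, 38.4, 64.2]
tcp_rot: [-0.0, 0.743, -0.669, 0.001]
contact_force: [0.4, -0.6, 0.3]
grip_width: 37.4
```

```bash
python3 plan.py 437.6 38 11.5 -83.9; python3 -c "
from h import *
p=manip.get_image('wrist');save(p,'w13.png')"
```

```text
t 31.05 pos [439.   38.4  64.2] yaw -83.97 F [ 0.4 -0.6  0.3] w 37.4 j [-0.17  0.24  1.99  0.    0.91  1.3 ]
turn units [-0.01 -0.   -0.01] shift cur [ 0.2  1.5 52.7] after [ 0.2  1.5 52.7]
```

View pics/w13.png

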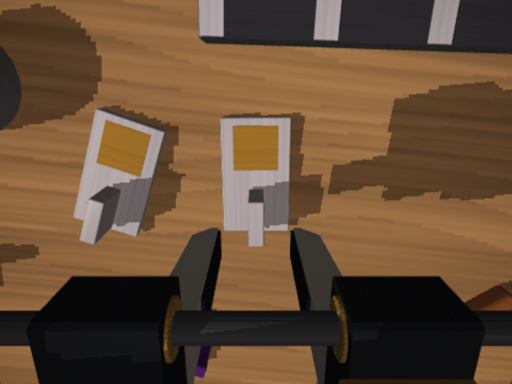

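Call:
servo_tool([
  [[0, 0, 0, 0, 1, 40, 40], [0, 0, 0, 0, 0, 12, 40], [0, 0, 0, 0, 0, 0, 40], [0, 0, 0, 0, 0, 0, 3], [0, 0, 0, 0, 0, 0, 3], [0, 0, 0, 0, 0, 0, 3], [0, 0, 0, 0, 0, 0, 3], [0, 0, 0, 0, 0, 0, 3]],
], force=35)

```text
time: 32.1
eef_pos: [437.3, 38.7, 11.4]
tcp_rot: [-0.0, 0.744, -0.669, 0.0]
contact_force: [-0.9, -0.2, 5.4]
grip_width: 10.1
```

```bash
python3 plan.py
```

```text
t 32.1 pos [437.3  38.7  11.4] yaw -83.92 F [-0.9 -0.2  5.4] w 10.1 j [-0.17  0.33  2.05 -0.    0.76  1.3 ]
```

Call:
servo_tool([
  [[0, 0, 0, 0, 0, -30, 3], [0, 0, 0, 0, 0, -60, 3], [0, 0, 0, 0, 0, 0, 3]],
])

```text
time: 32.48
eef_pos: [440.0, 38.4, 104.6]
tcp_rot: [-0.002, 0.744, -0.669, 0.004]
contact_force: [0.7, 0.2, -1.1]
grip_width: 9.6
```

```bash
python3 plan.py 530 -83 100 -85.8
```

```text
t 32.48 pos [440.   38.4 104.6] yaw -83.91 F [ 0.7  0.2 -1.1] w 9.6 j [-0.17  0.18  1.95  0.    1.01  1.3 ]
turn units [-0.08 -0.02  0.31] shift cur [130.2 -76.5   5.5] after [127.7 -80.8   4.6]
```

Call:
servo_tool([
  [[0, 0, 0.31, 0, 0, 0, 3], [0, 0, 0, 43, -27, 0, 3], [0, 0, 0, 43, -27, 0, 3], [0, 0, 0, 42, -27, 0, 3], [0, 0, 0, 0, 0, 0, 3], [0, 0, 0, 0, 0, 0, 3], [0, 0, 0, 0, 0, 0, 3]],
])

```text
time: 33.35
eef_pos: [525.6, -81.5, 99.9]
tcp_rot: [0.0, 0.733, -0.68, -0.001]
contact_force: [-0.1, -0.9, -0.4]
grip_width: 9.7
```

```bash
python3 plan.py 538.4 -83 70 -85.8;  python3 - <<'E'
from fit import *
s=manip.sense();p=manip.get_image('wrist');save(p,'w14.png');np.save('w14.npy',dict(p=p,s=s),allow_pickle=True);w=cloud(p,s);v,f=fit(w,[682,-41,.07]);print(v.round(3),round(f,2))
E
```

```text
t 33.35 pos [525.6 -81.5  99.9] yaw -85.75 F [-0.1 -0.9 -0.4] w 9.7 j [-0.36  0.34  1.74  0.    1.07  1.13]
turn units [0.02 0.01 0.01] shift cur [  2.4 -12.8  29.9] after [  2.4 -12.7  29.9]
[ 6.79612e+02 -4.10220e+01  7.30000e-02] 6.46
```

View pics/w14.png

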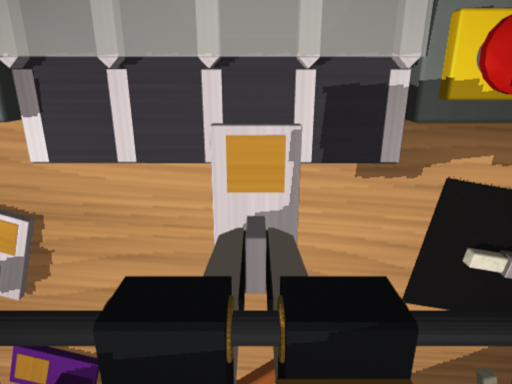

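```bash
cat > align.py <<'E'
from h import *
import sys
s=manip.sense();p=manip.get_image('wrist');save(p,sys.argv[1])
K=np.array(p['intrinsics']);T=np.array(p['T_tool_cam']);R=q2R(s['tcp_rot']);e=np.array(s['eef_pos'])
def onplane(u,v,z):   # world z plane -> tool coords
    r=R@T[:3,:3]@np.array([(u-K[0,2])/K[0,0],(v-K[1,2])/K[1,1],1]);o=R@T[:3,3]+e
    X=o+r*(z-o[2])/r[2];return (X-e)@R,X
g=p['pixels'].astype(int);w=cloud(p,s)
# carrier plate: depth z in tool frame
pt=(w-e)@R
gray=g.sum(2)/3;sat=g.max(2)-g.min(2)
plate=(sat<40)&(gray>90)&(abs(pt[...,0])<32)&(abs(pt[...,2]-2)<9)
plate=(abs(pt[...,0])<40)&(pt[...,1]<-25)&(pt[...,1]>-70)&(pt[...,2]<8)&(pt[...,2]>-12)
q=pt[plate]
print('pos',e.round(1),'yaw',np.degrees(np.arctan2(R[1,0],R[0,0])).round(2))
if len(q): print('carrier tool x',np.percentile(q[:,0],1).round(1),np.percentile(q[:,0],99).round(1),'front y',q[:,1].min().round(1),'z',np.median(q[:,2]).round(1))
# strips: on apron z~30 bright low-sat
res=[]
lab=((sat<45)&(gray>140)&(abs(w[...,2]-30)<5)&~(plate)).astype(np.uint8)
n,l,st,ce=cv2.connectedComponentsWithStats(lab)
for i in range(1,n):
    if st[i,4]<150: continue
    vs,us=np.where(l==i)
    pts=np.array([onplane(u,v,30.)[0] for u,v in zip(us,vs)])
    if np.ptp(pts[:,1])<25: continue
    # per-y-bin midpoint
    b=np.round(pts[:,1]/3);ys=[];xm=[];wd=[]
    for k in np.unique(b):
        t=pts[b==k,0]
        if len(t)>6: ys.append(k*3);xm.append((t.min()+t.max())/2);wd.append(np.ptp(t))
    f=np.polyfit(ys,xm,1);res.append(f)
    print('strip px',ce[i].round(),'n',st[i,4],'x at y=-70: %.1f slope %.3f width %.1f'%(np.polyval(f,-70),f[0],np.median(wd)),'y',pts[:,1].min().round(),pts[:,1].max().round())
E
python3 align.py w15.png
```

```text
pos [525.9 -81.6 100.3] yaw -85.73
carrier tool x -22.4 22.4 front y -62.7 z 3.3
strip px [121. 115.] n 1770 x at y=-70: -91.6 slope -0.001 width 12.7 y -90.0 -28.0
strip px [211. 105.] n 1262 x at y=-70: -30.3 slope -0.101 width 12.2 y -90.0 -28.0
strip px [305. 109.] n 1453 x at y=-70: 33.3 slope 0.062 width 12.1 y -90.0 -28.0
strip px [393. 140.] n 602 x at y=-70: 98.8 slope -0.119 width 11.3 y -72.0 -28.0
strip px [ 35. 139.] n 856 x at y=-70: -153.7 slope 0.001 width 12.9 y -62.0 -28.0
```

Call:
servo_tool([
  [[0, 0, 0, 1.7, -12, 25, 3], [0, 0, 0, 0, 0, 25, 3], [0, 0, 0, 0, 0, 6, 3], [0, 0, 0, 0, 0, 0, 3], [0, 0, 0, 0, 0, 0, 3]],
])

```text
time: 34.08
eef_pos: [539.8, -83.8, 46.0]
tcp_rot: [-0.0, 0.733, -0.681, 0.001]
contact_force: [-0.2, 1.3, -2.1]
grip_width: 9.8
```

```bash
python3 align.py w16.png
```

```text
pos [539.8 -83.8  46. ] yaw -85.77
carrier tool x -22.4 22.4 front y -62.8 z 3.3
strip px [195. 150.] n 2735 x at y=-70: -32.8 slope -0.001 width 12.8 y -83.0 -14.0
strip px [ 80. 150.] n 2739 x at y=-70: -95.0 slope -0.001 width 13.1 y -78.0 -14.0
strip px [313. 141.] n 1594 x at y=-70: 30.7 slope 0.040 width 6.2 y -78.0 -15.0
strip px [424. 153.] n 2367 x at y=-70: 91.8 slope -0.004 width 12.3 y -76.0 -14.0
strip px [302. 158.] n 157 x at y=-70: 25.5 slope 0.002 width 1.1 y -64.0 -19.0
```

View pics/w16.png

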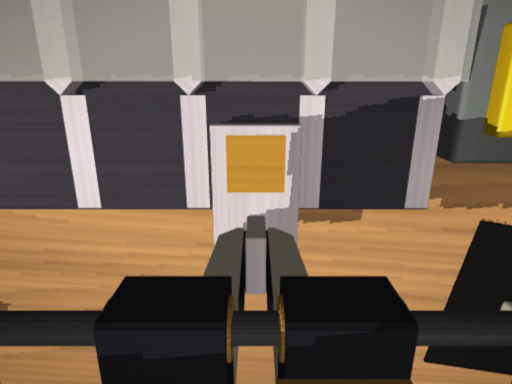

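Call:
servo_tool([
  [[0, 0, 0, -1.4, 0, 2, 3], [0, 0, 0, 0, 0, 1, 3], [0, 0, 0, 0, 0, 0, 3], [0, 0, 0, 0, 0, 0, 3]],
])

```text
time: 34.62
eef_pos: [539.0, -82.3, 41.9]
tcp_rot: [0.0, 0.733, -0.681, 0.0]
contact_force: [-0.5, -0.1, -1.3]
grip_width: 9.9
```

```bash
python3 align.py w17.png
```

```text
pos [539.  -82.3  41.9] yaw -85.79
carrier tool x -22.4 22.4 front y -62.8 z 3.3
strip px [315. 147.] n 2375 x at y=-70: 31.8 slope -0.021 width 11.7 y -84.0 -15.0
strip px [197. 150.] n 2878 x at y=-70: -32.0 slope 0.021 width 12.8 y -83.0 -14.0
strip px [ 79. 150.] n 2889 x at y=-70: -93.6 slope 0.004 width 13.2 y -79.0 -15.0
strip px [431. 151.] n 2613 x at y=-70: 93.3 slope -0.001 width 12.4 y -77.0 -15.0
```

Call:
servo_tool([
  [[0, 0, 0, 0, -8, 0.3, 3], [0, 0, 0, 0, -8, 0, 3], [0, 0, 0, 0, -8, 0, 3], [0, 0, 0, 0, -8, 0, 3], [0, 0, 0, 0, 0, 0, 3]],
])

```text
time: 35.3
eef_pos: [571.7, -79.9, 41.5]
tcp_rot: [-0.0, 0.733, -0.681, 0.0]
contact_force: [0.1, 0.2, -2.2]
grip_width: 9.7
```

```bash
python3 align.py w18.png
```

```text
pos [571.7 -79.9  41.5] yaw -85.77
carrier tool x -38.7 38.7 front y -69.8 z -5.3
strip px [ 88. 209.] n 2399 x at y=-70: -93.9 slope 0.006 width 12.9 y -44.0 18.0
strip px [199. 208.] n 2355 x at y=-70: -30.8 slope -0.010 width 12.6 y -44.0 18.0
```

View pics/w18.png

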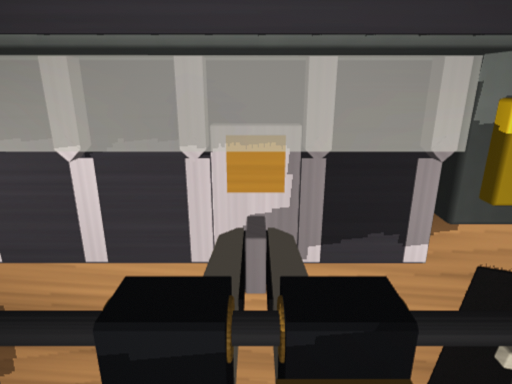

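Nose is entering the slot with no force. I'll push on to the stop.

Call:
servo_tool([
  [[0, 0, 0, 0, -8, 0, 3], [0, 0, 0, 0, -8, 0, 3], [0, 0, 0, 0, -8, 0, 3], [0, 0, 0, 0, -5, 0, 3], [0, 0, 0, 0, 0, 0, 3]],
])

```text
time: 35.98
eef_pos: [600.3, -77.8, 41.5]
tcp_rot: [-0.0, 0.733, -0.681, 0.0]
contact_force: [-0.0, 0.1, -0.8]
grip_width: 9.6
```

Call:
servo_tool([
  [[0, 0, 0, 0, -2, 0, 3], [0, 0, 0, 0, -2, 0, 3], [0, 0, 0, 0, 0, 0, 3]],
])

```text
time: 36.35
eef_pos: [603.1, -77.6, 41.6]
tcp_rot: [0.0, 0.733, -0.681, -0.001]
contact_force: [-3.3, -1.1, 0.5]
grip_width: 9.4
```

Call:
servo_tool([
  [[0, 0, 0, 0, -2, 0, 3], [0, 0, 0, 0, 0, 0, 3]],
])

```text
time: 36.6
eef_pos: [603.2, -77.5, 41.6]
tcp_rot: [0.002, 0.733, -0.681, -0.002]
contact_force: [-10.4, -0.5, 7.4]
grip_width: 9.7
```

Call:
servo_tool([
  [[0, 0, 0, 0, 1, -0.5, 3], [0, 0, 0, 0, 0, 0, 15], [0, 0, 0, 0, 0, 0, 30], [0, 0, 0, 0, 0, 0, 30], [0, 0, 0, 0, 0, -30, 30], [0, 0, 0, 0, 0, -60, 30], [0, 0, 0, 0, 40, -20, 40], [0, 0, 0, 0, 60, 0, 40], [0, 0, 0, 0, 60, 0, 40], [0, 0, 0, 0, 0, 0, 40], [0, 0, 0, 0, 0, 0, 40]],
])

```text
time: 37.98
eef_pos: [446.4, -89.7, 152.9]
tcp_rot: [-0.001, 0.732, -0.681, 0.001]
contact_force: [0.3, -0.3, 0.4]
grip_width: 36.9
```

```bash
python3 car.py wrist w19.png; python3 plan.py 428.8 139.1 200 -103.3
```

```text
{'conf': np.float64(0.8), 'bbox': array([ 23., 241., 110., 290.]), 'rect': array([326.7,  99.5,  81.2,  47.5,  77.3]), 'fin': array([328.9,  89.2,  34.1]), 'n': np.int64(11), 'finr': array([328.3,  89.7,   1.4,   3.5,  47.6]), 'sat': np.float64(75.0), 'brass': array([330.5, 119.4,   8.3])}
{'conf': np.float64(0.6), 'bbox': array([  2., 104.,  48., 198.]), 'rect': array([450.5, 131.3,  42.7,  80.1,  77.2]), 'fin': array([432.2, 133.5,  31.4]), 'n': np.int64(56), 'finr': array([428.2, 134.2,   2.4,  27.3,  80.2]), 'sat': np.float64(11.0), 'brass': array([470.2, 129.7,   8.5])}
t 38.08 pos [447.1 -89.7 152.6] yaw -85.77 F [-0.3  0.3  0.3] w 37.1 j [-0.44  0.15  1.85  0.    1.14  1.05]
turn units [-0.02 -0.01  2.92] shift cur [-229.5    1.3  -47.6] after [-218.5   70.4  -47.4]
```

View pics/w19.png

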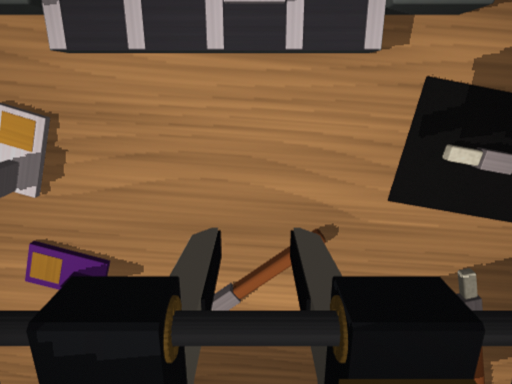

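Call:
servo_tool([
  [[0, 0, 0.98, 0, 0, -15, 40], [0, 0, 0.97, 0, 0, -15, 40], [0, 0, 0.97, 0, 0, -17, 40], [0, 0, 0, -55, 17, 0, 40], [0, 0, 0, -55, 17, 0, 40], [0, 0, 0, -55, 18, 0, 40], [0, 0, 0, -53, 18, 0, 40], [0, 0, 0, 0, 0, 0, 40], [0, 0, 0, 0, 0, 0, 40], [0, 0, 0, 0, 0, 0, 40]],
])

```text
time: 39.33
eef_pos: [428.0, 138.0, 199.0]
tcp_rot: [-0.0, -0.62, 0.785, -0.0]
contact_force: [0.4, -0.6, 0.1]
grip_width: 37.2
```

```bash
python3 car.py wrist w20.png; python3 plan.py 428.8 139.1 60 -103.3
```

```text
{'conf': np.float64(0.9), 'bbox': array([232., 103., 276., 180.]), 'rect': array([450.9, 134. ,  46. ,  79.7,  76.5]), 'fin': array([429.6, 139.5,  35.6]), 'n': np.int64(297), 'finr': array([428.9, 139.7,   9.1,  29.4,  76.6]), 'sat': np.float64(12.0), 'brass': array([469.3, 130.1,   8.3])}
{'conf': np.float64(0.8), 'bbox': array([273., 221., 347., 259.]), 'rect': array([364.4,  90.9,  80.3, 122.3,  78.1]), 'fin': array([322.9,  72.9,  36.7]), 'n': np.int64(192), 'finr': array([370.7,  96. , 128.1,  18.5,  26.2]), 'sat': np.float64(74.0), 'brass': array([332.7, 126.2,   9. ])}
{'conf': np.float64(0.7), 'bbox': array([114., 210., 188., 262.]), 'rect': array([368.1, 276.7,  46.3,  80.7,   3.6]), 'fin': array([370.3, 252.9,  35.1]), 'n': np.int64(290), 'finr': array([369.6, 253.5,  10.8,  30.5,   4.6]), 'sat': np.float64(159.0), 'brass': array([370.9, 274. ,  12. ])}
t 39.42 pos [427.9 137.9 199. ] yaw -103.44 F [ 0.  -0.   0.3] w 37.2 j [ 0.06  0.09  1.79 -0.    1.26  1.87]
turn units [ 0.   -0.   -0.02] shift cur [ -1.4  -0.6 139. ] after [ -1.4  -0.6 139. ]
```

View pics/w20.png

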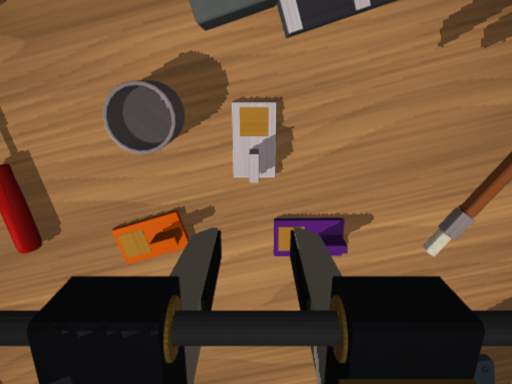

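Call:
servo_tool([
  [[0, 0, 0, -1.6, -1, 50, 40], [0, 0, 0, 0, 0, 50, 40], [0, 0, 0, 0, 0, 50, 40], [0, 0, 0, 0, 0, 30, 40], [0, 0, 0, 0, 0, 7, 40], [0, 0, 0, 0, 0, 0, 40], [0, 0, 0, 0, 0, 0, 3], [0, 0, 0, 0, 0, 0, 3], [0, 0, 0, 0, 0, 0, 3], [0, 0, 0, 0, 0, 0, 3], [0, 0, 0, 0, 0, 0, 3]],
], force=35)

```text
time: 40.8
eef_pos: [429.1, 140.4, 12.7]
tcp_rot: [0.0, -0.621, 0.784, -0.0]
contact_force: [-1.4, -0.5, 6.6]
grip_width: 9.9
```

```bash
python3 plan.py
```

```text
t 40.8 pos [429.1 140.4  12.7] yaw -103.29 F [-1.4 -0.5  6.6] w 9.9 j [ 0.07  0.34  2.02 -0.    0.78  1.87]
```

Call:
servo_tool([
  [[0, 0, 0, 0, 0, -30, 3], [0, 0, 0, 0, 0, -60, 3], [0, 0, -1, 0, 0, 0, 3], [0, 0, -1, 0, 0, 0, 3], [0, 0, -0.92, 0, 0, 0, 3], [0, 0, 0, 0, 0, 0, 3], [0, 0, 0, 0, 0, 0, 3]],
])

```text
time: 41.68
eef_pos: [428.5, 140.4, 102.0]
tcp_rot: [0.0, 0.732, -0.681, -0.0]
contact_force: [0.1, 0.1, -1.3]
grip_width: 9.7
```

```bash
python3 plan.py 530.3 41.5 60 -85.77
```

```text
t 41.67 pos [428.5 140.4 102. ] yaw -85.89 F [ 0.1  0.1 -1.3] w 9.7 j [0.07 0.2  1.93 0.   1.01 1.57]
turn units [ 0.    0.   -0.02] shift cur [106.  -94.5  41.9] after [106.1 -94.2  42. ]
```

Call:
servo_tool([
  [[0, 0, -0.02, 36, -31, 0, 3], [0, 0, 0, 35, -31, 0, 3], [0, 0, 0, 35, -32, 0, 3], [0, 0, 0, 0, 0, 30, 3], [0, 0, 0, 0, 0, 24, 3], [0, 0, 0, 0, 0, 0, 3], [0, 0, 0, 0, 0, 0, 3]],
])

```text
time: 42.55
eef_pos: [530.8, 41.7, 48.8]
tcp_rot: [-0.0, 0.733, -0.68, 0.0]
contact_force: [0.9, -0.1, 0.0]
grip_width: 9.8
```

```bash
python3 align.py w21.png
```

```text
pos [530.8  41.7  48.8] yaw -85.69
carrier tool x -39.4 22.5 front y -69.9 z 4.6
strip px [423. 171.] n 1389 x at y=-70: 96.5 slope -0.074 width 12.0 y -65.0 -14.0
strip px [201. 178.] n 1268 x at y=-70: -27.8 slope -0.075 width 12.6 y -55.0 -14.0
```

View pics/w21.png

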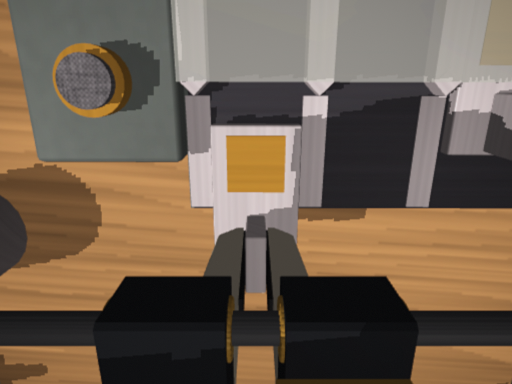

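Call:
servo_tool([
  [[0, 0, 0, 0, 0, 4, 3], [0, 0, 0, 0, 0, 1.5, 3], [0, 0, 0, 0, 0, 0, 3], [0, 0, 0, 0, 0, 0, 3]],
])

```text
time: 43.1
eef_pos: [530.5, 41.8, 42.8]
tcp_rot: [-0.0, 0.733, -0.68, 0.0]
contact_force: [-0.1, 0.6, -0.5]
grip_width: 9.8
```

```bash
sed -i 's/gray>140/gray>85/' align.py; python3 align.py w22.png
python3 - <<'E'
import cv2,numpy as np
g=cv2.imread('pics/w22.png').mean(2)
for r in (105,115,125,150,180): print(r,[ (i,int(g[r,i])) for i in range(170,345,1) if abs(g[r,i]-g[r,i-2])>35])
E
```

```text
pos [530.5  41.8  42.8] yaw -85.66
carrier tool x -39.4 22.4 front y -69.9 z 4.5
strip px [314. 148.] n 2958 x at y=-70: 29.2 slope 0.067 width 12.9 y -83.0 -14.0
strip px [432. 146.] n 3115 x at y=-70: 93.3 slope 0.015 width 13.2 y -83.0 -14.0
strip px [198. 152.] n 2935 x at y=-70: -32.0 slope 0.035 width 13.2 y -81.0 -14.0
105 [(183, 101), (184, 126), (209, 53), (210, 56), (304, 129), (305, 201), (306, 203), (330, 98), (331, 57), (332, 56)]
115 [(184, 113), (185, 125), (209, 74), (210, 38), (211, 36), (304, 163), (305, 203), (306, 204), (329, 159), (330, 70), (331, 58)]
125 [(184, 91), (185, 125), (186, 128), (209, 99), (210, 78), (212, 120), (301, 52), (302, 36), (304, 131), (305, 134), (329, 45), (330, 33)]
150 [(186, 112), (187, 126), (208, 182), (212, 197), (226, 160), (227, 128), (228, 125), (285, 168), (286, 205), (287, 205), (295, 134), (296, 129), (301, 44), (303, 132), (304, 134), (327, 69), (328, 36)]
180 [(188, 198), (189, 202), (212, 152), (214, 198), (227, 142), (228, 121), (284, 166), (285, 204), (286, 205), (291, 132), (292, 127), (299, 83), (300, 50), (302, 133), (303, 136), (325, 69), (326, 37)]
```

View pics/w22.png

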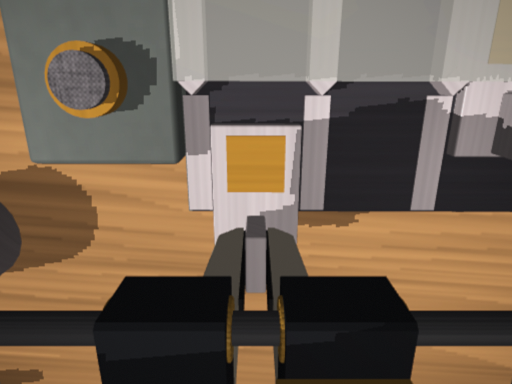

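Call:
servo_tool([
  [[0, 0, 0, 0, -8, 0.2, 3], [0, 0, 0, 0, -8, 0, 3], [0, 0, 0, 0, -8, 0, 3], [0, 0, 0, 0, -8, 0, 3], [0, 0, 0, 0, 0, 0, 3]],
])

```text
time: 43.78
eef_pos: [564.0, 44.1, 42.8]
tcp_rot: [-0.001, 0.733, -0.68, 0.001]
contact_force: [1.2, -0.3, 2.5]
grip_width: 9.8
```

Call:
servo_tool([
  [[0, 0, 0, 0, -8, 0, 3], [0, 0, 0, 0, -8, 0, 3], [0, 0, 0, 0, -8, 0, 3], [0, 0, 0, 0, -4, 0, 3], [0, 0, 0, 0, 0, 0, 3]],
])

```text
time: 44.4
eef_pos: [590.4, 46.2, 42.8]
tcp_rot: [-0.0, 0.733, -0.68, 0.0]
contact_force: [-1.1, -0.3, 6.3]
grip_width: 9.5
```

Call:
servo_tool([
  [[0, 0, 0, 0, -2, -0.3, 3], [0, 0, 0, 0, -2, 0, 3], [0, 0, 0, 0, 0, 0, 3]],
])

```text
time: 44.78
eef_pos: [594.2, 46.6, 42.8]
tcp_rot: [-0.0, 0.733, -0.68, -0.0]
contact_force: [-2.2, -0.6, 4.1]
grip_width: 9.4
```

Call:
servo_tool([
  [[0, 0, 0, 0, -2, 0, 3], [0, 0, 0, 0, 0, 0, 3]],
])

```text
time: 45.02
eef_pos: [594.4, 46.6, 42.8]
tcp_rot: [0.001, 0.733, -0.68, -0.001]
contact_force: [-9.1, -0.4, 9.8]
grip_width: 9.3
```

Call:
servo_tool([
  [[0, 0, 0, 0, 1, -0.5, 3], [0, 0, 0, 0, 0, 0, 15], [0, 0, 0, 0, 0, 0, 30], [0, 0, 0, 0, 0, 0, 30], [0, 0, 0, 0, 0, -30, 30], [0, 0, 0, 0, 0, -60, 30], [0, 0, 0, 0, 0, -60, 30], [0, 0, 0, 60, 20, 0, 40], [0, 0, 0, 60, 20, 0, 40], [0, 0, 0, 60, 0, 0, 40], [0, 0, 0, 0, 0, 0, 40], [0, 0, 0, 0, 0, 0, 40]],
])

```text
time: 46.52
eef_pos: [569.1, -134.2, 192.9]
tcp_rot: [-0.0, 0.733, -0.68, -0.0]
contact_force: [0.2, 0.1, 0.1]
grip_width: 37.0
```

```bash
cat > chk.py <<'E'
from h import *
import sys
s=manip.sense();p=manip.get_image('wrist');save(p,sys.argv[1]);w=cloud(p,s);q=w.reshape(-1,3)
q=q[~np.isnan(q[:,0])]
m=(abs(q[:,0]-632)<40)&(abs(q[:,1]+212)<40)&(q[:,2]>94)&(q[:,2]<105)
if m.sum()>20: print('bar',m.sum(),cv2.minAreaRect(q[m][:,:2].astype(np.float32)),q[m][:,2].mean())
# fins above apron
c,sn=np.cos(.073),np.sin(.073);F=np.array([680.8,-41.5])
lx=(q[:,0]-F[0])*c+(q[:,1]-F[1])*sn;ly=-(q[:,0]-F[0])*sn+(q[:,1]-F[1])*c
for k,y in enumerate((93,31,-31,-93)):
    m=(abs(ly-y)<15)&(lx>-130)&(lx<-62)&(q[:,2]>60)&(q[:,2]<70)
    if m.sum()>10: print('slot',k,'fin n',m.sum(),'x from mouth',np.percentile(lx[m],[2,98]).round(1)+60,'y',np.percentile(ly[m]-y,[2,98]).round(1))
E
python3 chk.py w23.png; python3 plan.py
python3 - <<'E'
from h import *
t=manip.get_image('top')
P=t['pixels'];P=cv2.resize(P[90:260,110:440],None,fx=2.4,fy=2.4,interpolation=cv2.INTER_CUBIC)
cv2.imwrite('pics/t23.png',P[:,:,::-1])
E
```

```text
bar 806 ((632.9202270507812, -212.98410034179688), (12.741683006286621, 35.73613357543945), 86.28252410888672) 98.46381803148654
slot 0 fin n 524 x from mouth [-34.3  -5.4] y [-4.4  5.7]
slot 2 fin n 441 x from mouth [-34.8  -5.6] y [-4.4  5.4]
t 46.58 pos [ 569.1 -133.4  193. ] yaw -85.64 F [ 0.1  0.1 -0.5] w 36.8 j [-0.42  0.34  1.49  0.    1.32  1.07]
```

View pics/w23.png

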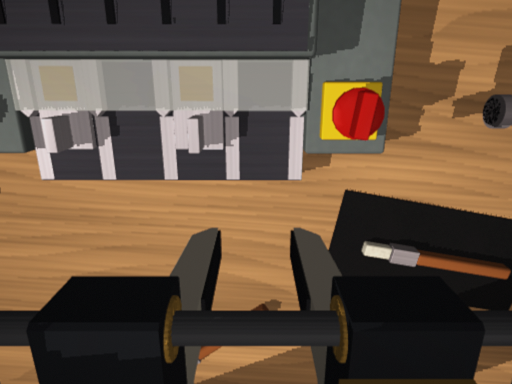

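View pics/t23.png

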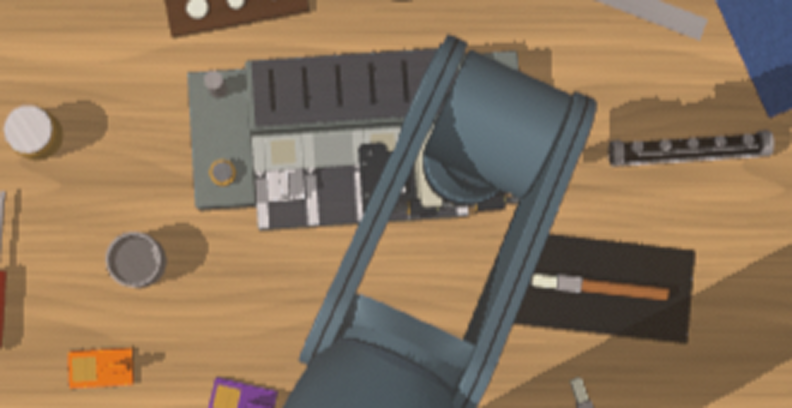

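Call:
servo_tool([
  [[0, 0, 0.67, 0, 0, 0, 35], [0, 0, 0.67, 0, 0, 0, 35], [0, 0, 0, 0, 0, 0, 35], [0, 0, 0, 0, 0, 0, 35]],
])

```text
time: 47.12
eef_pos: [569.3, -133.4, 193.2]
tcp_rot: [0.0, -0.685, 0.729, 0.0]
contact_force: [0.8, -0.4, 0.3]
grip_width: 32.3
```

```bash
python3 plan.py 632.9 -213 110 -93.7
```

```text
t 47.12 pos [ 569.3 -133.4  193.2] yaw -93.54 F [ 0.8 -0.4  0.3] w 32.3 j [-0.42  0.34  1.49  0.    1.32  1.21]
turn units [-0.    0.    0.03] shift cur [ 75.6 -68.4  83.2] after [ 75.4 -68.6  83.2]
```

Call:
servo_tool([
  [[0, 0, 0.02, 38, -34, 0, 35], [0, 0, 0, 37.5, -34.5, 0, 35], [0, 0, 0, 0, 0, 40, 35], [0, 0, 0, 0, 0, 43, 35], [0, 0, 0, 0, 0, 0, 35], [0, 0, 0, 0, 0, 0, 35]],
])

```text
time: 47.88
eef_pos: [633.5, -214.4, 111.8]
tcp_rot: [0.0, -0.683, 0.73, -0.001]
contact_force: [-0.5, -0.3, 0.3]
grip_width: 32.9
```

```bash
python3 plan.py 632.9 -213 85 -93.7; python3 -c "
from h import *
p=manip.get_image('wrist');save(p,'w24.png')"
```

```text
t 47.88 pos [ 633.5 -214.4  111.8] yaw -93.78 F [-0.5 -0.3  0.3] w 32.9 j [-0.49  0.55  1.37  0.    1.23  1.14]
turn units [-0.02 -0.01 -0.01] shift cur [-1.3  0.8 26.8] after [-1.3  0.7 26.8]
```

View pics/w24.png

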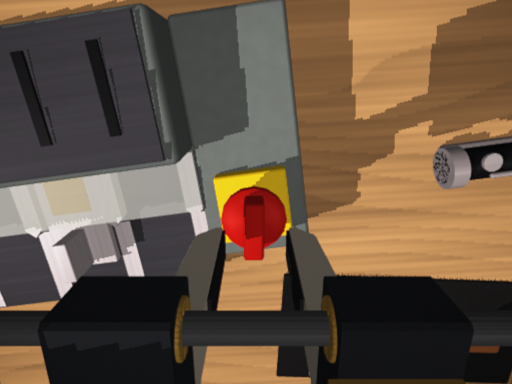

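Call:
servo_tool([
  [[0, 0, 0, -1, 0.7, 15, 35], [0, 0, 0, 0, 0, 9, 35], [0, 0, 0, 0, 0, 0, 35], [0, 0, 0, 0, 0, 0, 5], [0, 0, 0, 0, 0, 0, 5], [0, 0, 0, 0, 0, 0, 5], [0, 0, 0, 0, 0, 0, 5]],
], force=15)

```text
time: 48.8
eef_pos: [632.2, -213.2, 86.5]
tcp_rot: [0.0, -0.683, 0.73, -0.0]
contact_force: [0.3, 0.3, 0.2]
grip_width: 11.9
```

Call:
servo_tool([
  [[0, 0, 1, 0, 0, 0, 5], [0, 0, 1, 0, 0, 0, 5], [0, 0, 1, 0, 0, 0, 5], [0, 0, 1, 0, 0, 0, 5], [0, 0, 1, 0, 0, 0, 5], [0, 0, 1, 0, 0, 0, 5], [0, 0, 1, 0, 0, 0, 5], [0, 0, 1, 0, 0, 0, 5], [0, 0, 1, 0, 0, 0, 5], [0, 0, 1, 0, 0, 0, 5], [0, 0, 0, 0, 0, 0, 5]],
])

```text
time: 50.18
eef_pos: [632.6, -212.6, 86.4]
tcp_rot: [0.001, -0.227, 0.974, 0.0]
contact_force: [2.0, 2.4, -0.3]
grip_width: 11.8
```

```bash
python3 plan.py; python3 -c "
from h import *
print(manip.sense()['moment'])"
```

```text
t 50.17 pos [ 632.6 -212.6   86.4] yaw -153.77 F [ 2.   2.4 -0.3] w 11.8 j [-0.49  0.57  1.4   0.    1.18  2.19]
[ 0.66010954 -0.40782517 -0.07000319]
```

60° turned; about 12° are left to the stop.

Call:
servo_tool([
  [[0, 0, 1, 0, 0, 0, 5], [0, 0, 0.6, 0, 0, 0, 5], [0, 0, 0.4, 0, 0, 0, 5], [0, 0, 0.3, 0, 0, 0, 5], [0, 0, 0, 0, 0, 0, 5], [0, 0, 0, 0, 0, 0, 5], [0, 0, 0, 0, 0, 0, 5]],
])

```text
time: 51.05
eef_pos: [632.7, -212.6, 86.4]
tcp_rot: [0.001, -0.109, 0.994, 0.0]
contact_force: [3.7, 3.3, 0.1]
grip_width: 11.8
```

```bash
python3 plan.py; python3 -c "
from h import *
print(manip.sense()['moment'])"
```

```text
t 51.05 pos [ 632.7 -212.6   86.4] yaw -167.52 F [3.7 3.3 0.1] w 11.8 j [-0.49  0.57  1.4   0.    1.18  2.43]
[ 0.85680253 -0.67247359  0.26049708]
```

Call:
servo_tool([
  [[0, 0, 0, 0, 0, 0, 20], [0, 0, 0, 0, 0, 0, 35], [0, 0, 0, 0, 0, 0, 35], [0, 0, 0, 0, 0, -30, 35], [0, 0, 0, 0, 0, -60, 35], [0, 0, -1, 0, 0, -30, 35], [0, 0, -1, 0, 0, 0, 35], [0, 0, -1, 0, 0, 0, 35], [0, 0, -1, 0, 0, 0, 35], [0, 0, -1, 0, 0, 0, 35], [0, 0, -1, 0, 0, 0, 35], [0, 0, -1, 0, 0, 0, 35]],
])

```text
time: 52.55
eef_pos: [631.7, -213.5, 206.1]
tcp_rot: [-0.0, -0.458, 0.889, 0.0]
contact_force: [0.6, -0.3, -0.7]
grip_width: 32.3
```

Call:
servo_tool([
  [[0, 0, -1, 0, 0, 0, 35], [0, 0, -1, 0, 0, 0, 35], [0, 0, -1, 0, 0, 0, 35], [0, 0, -1, 0, 0, 0, 35], [0, 0, -1, 0, 0, 0, 35], [0, 0, -1, 0, 0, 0, 35], [0, 0, 0, -30, 60, 0, 35], [0, 0, 0, -30, 60, 0, 35], [0, 0, 0, 0, 0, 0, 35], [0, 0, 0, 0, 0, 0, 35]],
])

```text
time: 53.8
eef_pos: [520.4, -158.6, 207.0]
tcp_rot: [-0.0, 0.709, -0.705, 0.001]
contact_force: [-0.7, -0.3, -0.0]
grip_width: 32.5
```

```bash
python3 chk.py w25.png; python3 plan.py
python3 - <<'E'
from h import *
t=manip.get_image('top');save(t,'t25.png');s=manip.get_image('side');save(s,'s25.png')
E
```

```text
bar 835 ((632.8148803710938, -213.2670440673828), (12.066790580749512, 36.270301818847656), 13.965872764587402) 98.60821652273995
slot 0 fin n 538 x from mouth [-35.4  -6.7] y [-7.4  2.9]
slot 2 fin n 464 x from mouth [-34.6  -5.9] y [-4.5  5.2]
t 53.85 pos [ 521.1 -159.   207.1] yaw -89.64 F [-0.7  0.3 -0.2] w 32.8 j [-0.5   0.26  1.57 -0.    1.32  1.06]
```

View pics/w25.png

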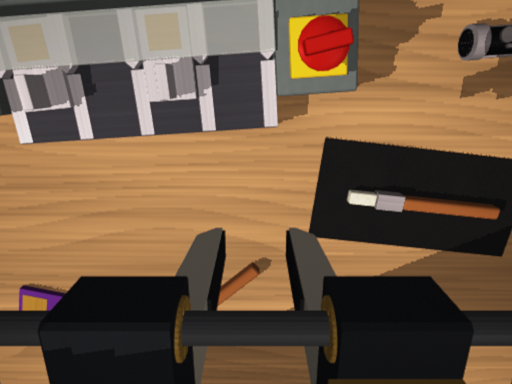

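View pics/t25.png

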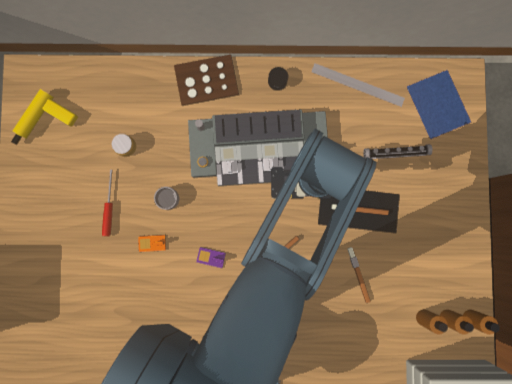

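View pics/s25.png

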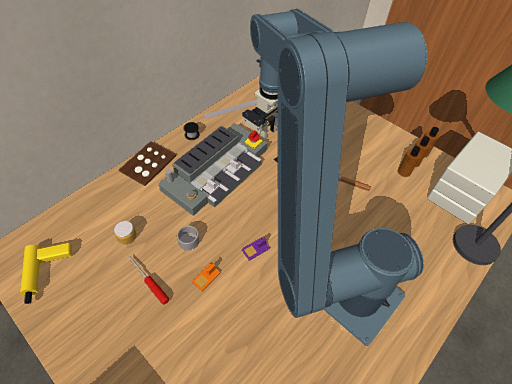

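Slot 0's fin reads about 2.5 mm different from before. I'll look closer before handing in.

Call:
servo_tool([
  [[0, 0, 0, -60, 0, 0, 35], [0, 0, 0, -60, 0, 0, 35], [0, 0, 0, -50, 0, 0, 35], [0, 0, 0, 0, 0, 0, 35], [0, 0, 0, 0, 0, 0, 35], [0, 0, 0, 0, 0, 0, 35]],
])

```text
time: 54.7
eef_pos: [519.3, 10.6, 206.1]
tcp_rot: [0.0, 0.709, -0.705, 0.0]
contact_force: [-0.4, -0.0, 0.0]
grip_width: 32.2
```

```bash
python3 chk.py w26.png; python3 plan.py; python3 brush.py w27.png
python3 - <<'E'
from h import *
p=manip.get_image('top');save(p,'t27.png');w=cloud(p)
for th in ('mat','brush','pot'):
    for r in manip.masks_of(th,p)[:4]:
        q=w[r['mask']];q=q[~np.isnan(q[:,0])];print(th,round(r['conf'],2),np.round(r['bbox']),np.round(np.hstack([np.ravel(a) for a in cv2.minAreaRect(q[:,:2].astype(np.float32))]),1),np.percentile(q[:,2],[5,95]).round(1))
E
```

```text
slot 0 fin n 425 x from mouth [-35.5  -6.9] y [-6.7  3.2]
slot 2 fin n 478 x from mouth [-34.8  -6.1] y [-3.9  5.9]
t 54.75 pos [519.1  10.5 206.1] yaw -89.73 F [-0.3 -0.9  0. ] w 32.9 j [-0.19  0.21  1.63 -0.    1.3   1.37]
0.75 [496. 188. 511. 203.] dir [-0.966 -0.258] ends [ 487.3 -266.3] [ 471.3 -270.6] z 16.6
in tool:  [9.7000e-02 2.7462e+02] y range 33.3 48.0
0.53 [373. 263. 402. 275.] dir [-0.305  0.952] ends [ 387.8 -161.6] [ 380.5 -138.8] z 16.5
in tool:  [ -0.648 249.974] y range 127.5 141.2
mat 0.89 [320. 186. 397. 234.] [ 475.4 -350.3  241.7  126.3   84.9] [-1.6  7.6]
brush 0.76 [334. 205. 390. 214.] [ 472.6 -350.3  169.9   18.2   85.2] [10.7 22.9]
brush 0.72 [347. 251. 366. 303.] [ 277.3 -343.4  162.    17.8   17. ] [ 9.7 19.9]
brush 0.7 [254. 235. 296. 277.] [332.6 -97.6  17.4 164.8  42.4] [10.3 20.5]
brush 0.66 [112. 138. 136. 156.] [659.8 360.   61.   60.4  69.6] [14.  53.9]
pot 0.72 [154. 185. 179. 211.] [5.008e+02 2.292e+02 6.260e+01 6.820e+01 5.000e-01] [ 1.3 46.1]
```

View pics/w26.png

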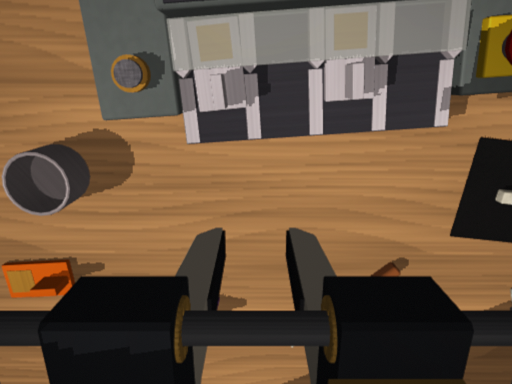

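View pics/t27.png

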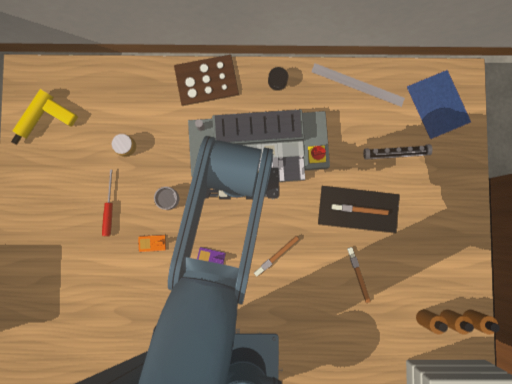

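```bash
python3 -c "
from h import *
print(manip.close_job())"
```

```text
the job is handed in; nothing more can be done
None
```

The whole job is done and handed in at about 55 s of the 210 s limit. The hand-in reports no verdict, so the results below are from my own checks.

- **Mushroom stop:** pressed until it bottomed (tool tip at z 92 mm, 11 N). It sprang back; the bar top last read about 98.6 mm.
- **Oiling:** I took the farthest brush from the mat. By arm pose, its bristle end went at least 17 mm below the pot rim. It then touched the felt with about 6 N at the expected height.
- **Brush:** laid back flat near the middle of the mat, lined up with the long side.
- **Carriers:** only two were on the bench. They went into slots 1 and 3 (slot0 and slot2), and each met the stop with about 10 N.
- **Reset:** the head was turned clockwise to its end stop. The bar reads about 80° (1.40 rad) from the feeder axis.
- **Left alone:** the pot is upright where it started. The screwdriver, tin, clarinet joint and coloured look-alikes look unmoved in the last top view.

**One check disagreed:** after the reset, the fin of the carrier in slot 1 read about 2.5 mm to one side and 1 mm back from just after insertion. This may be a small knock or camera error. I looked again from closer and left it: by that reading it is still home, its origin about 2 mm inside the mouth and about 2 mm off centre. The limits are −4 mm and ±6 mm.

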